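# Load a bench balance and hold its recessed calibration button

## Robot

A 6-joint arm with a two-finger parallel gripper is mounted at the origin on the work surface. World frame = base frame: x ahead of the robot, y to its left, z up, the work surface at z = 0. Lengths are in m, angles in rad, forces in N, time in s.
With the tool pointing down it reaches from about 0.35 to 0.975 m from the base axis. Payload 4.9 kg.
Tool frame: the origin (TCP) lies midway between the tips of the shut fingers; the grasp point (between the pads) lies 19 mm behind it; z points along the fingers, x is the direction in which the jaws open and shut, and the axes are right-handed (so a half turn about z gives the same grasp; the last joint's range is limited). The gripper opens to 85 mm and grips with 20 to 120 N. Pads are 22 mm wide; open, the fingers measure 114 mm over their backs; the gripper's body (76 mm by 85 mm) begins 54 mm behind the grasp point. The pads swing forward as they close: fully open they stand 13 mm farther back than shut.
Start: joints at [-1.354, 0.053, 1.613, -0, 1.476, -0.119], TCP at [0.206, -0.59, 0.231] pointing down, gripper open.
Joint ranges: [-3.01, 3.01], [-1.01, 2.22], [0.06, 2.58], [-1.02, 4.17], [0.09, 2.62], [-3.14, 3.14]. Speed limits (rad/s): [2.57, 2.57, 3.14, 3.14, 3.14, 3.14].

## Interface

Orientations are given as a rotation vector (axis times angle).
In Python, from station import ctrl gives the robot as it stands.
- The arm moves only by the tool step_arm, never from a script. Its argument "increments" is text: rows parted by semicolons, each of 6 numbers parted by spaces: the shift along the tool's x, y, z as a fraction of full scale, then the turn, a rotation vector about the tool's x, y, z as a fraction of full scale. In form: x y z rx ry rz; .... A call has 1 to 12 rows; each row shifts and turns the commanded pose from where the row before left it, along the tool's axes as they then stand; what a row does not reach is not made up. Full scale, the value 1, is 0.025 m for a shift and 0.1 rad for a turn. A row lasts 1/12 s, in which the tool goes at most 41.7 mm and 7.16 degrees, less where a joint would pass 70% of its speed; a pose out of reach is approached as far as the arm can. A call with a number of a shift or a turn outside -1 to 1 is refused whole. A call with a gripper value outside its range is refused whole. "fingers" is the opening, from -1 (shut) to 1 (fully open), so that 0 is half open, set as the call begins (left out, the last holds). The fingers move at their own pace and stop on an object; "newtons" is the grip in N (left out, the last holds). Time passes only in rows, so rows that do not move let the fingers close. It gives the time, the measured TCP pose, the force and the opening at its end, in the units of the state.
- ctrl.get_obs(): the state, without advancing time (a new reading comes with each control period).
- ctrl.get_image(name): name is "scene" or "top" or "wrist"; returns a dict with "pixels" (400x640x3 uint8, red, green, blue), "intrinsics" (3x3 intrinsics, pixels), "distortion" ([k1, k2, p1, p2, k3] as OpenCV has them; the pictures are not rectified), "eye" and "orientation" of the camera in the world. Camera axes: x right, y down, z forward; pixel columns grow to the right and rows downward; lengths in m; the calibration is good to about 2 mm. A picture is of the moment at which its call begins. There is no depth.
- ctrl.finish_job(): hands the job in, once; it reports no verdict.
The state is a dict: "t": time; "q": joint angles; "dq": joint speeds; "effort": joint torques, N m; "tool_pos": TCP position; "tool_rot": TCP orientation; "contact_force": force on the tool from outside, world axes, zero at the start; "wrist_torque": the same for the moment, N m; "opening": finger opening in m.
Only numpy, scipy, OpenCV 4.12 (cv2) and the standard library are available. Lean on these libraries where they do the work, as an engineer would, in place of code of your own. Each camera call takes 0.05 s, during which the arm holds its last target.

## Task

Calibrate the lab balance: take exactly three of the four large check weights from their tray and set them gently (never dropped) upright, side by side and fully on the round pan, leaving the fourth large weight and both small ones standing on the tray. Then take the stylus from its stand, reach its thin tip through the round hole in the balance's front deck and press the recessed button inside fully down. Finish while still gripping the stylus and holding the button down; leave everything else on the bench where it is.

Things in the scene. Friction and masses are not known exactly. Their poses are not given: they have to be found in the camera images.
- balance: white bench balance, fixed to the bench, 270 mm deep (its x) by 200 mm wide (its y) by 70 mm high, the front (its -x side, with the display, keys and hole) towards the robot; the round steel pan is at the rear. Origin: centre of its underside, z up; its x axis runs from the front to the pan.
- pan (a point): centre of the upper face of the round flat steel pan (140 mm across, 4 mm thick, no rim), 78 mm above the bench, 45 mm behind the balance's centre. The pan does not move. Axes as the balance's.
- aperture (a point): centre of the mouth of the round hole, 16 mm across, in the flat top of the front deck, 70 mm above the bench, right of the display as seen from the robot (balance frame x -90 mm, y -60 mm). The hole goes straight down through the 14 mm deck; the face of the button lies 20 mm below the mouth.
- cal_button (a joint): travel of the recessed calibration button, in m: 0 up, 0.006 fully down. Black, 12 mm across, directly under the hole, moves straight down against a spring: it starts to move at about 2 N and is fully down at about 6 N. It springs back when let go.
- weight_a: large stainless check weight (200 g): upright cylinder 32 mm across and 32 mm tall, then a 14 mm neck and a 22 mm knob, 52 mm tall in all. Origin: centre of its underside, z up. Starts standing on the weight tray. The four large weights are alike and any of them will do.
- weight_b: large stainless check weight (200 g): upright cylinder 32 mm across and 32 mm tall, then a 14 mm neck and a 22 mm knob, 52 mm tall in all. Origin: centre of its underside, z up. Starts standing on the weight tray. The four large weights are alike and any of them will do.
- weight_c: large stainless check weight (200 g): upright cylinder 32 mm across and 32 mm tall, then a 14 mm neck and a 22 mm knob, 52 mm tall in all. Origin: centre of its underside, z up. Starts standing on the weight tray. The four large weights are alike and any of them will do.
- weight_d: large stainless check weight (200 g): upright cylinder 32 mm across and 32 mm tall, then a 14 mm neck and a 22 mm knob, 52 mm tall in all. Origin: centre of its underside, z up. Starts standing on the weight tray. The four large weights are alike and any of them will do.
- small_a: small check weight (50 g), same shape but 20 mm across and 32 mm tall; stays on the weight tray. Origin: centre of its underside.
- small_b: small check weight (50 g), same shape but 20 mm across and 32 mm tall; stays on the weight tray. Origin: centre of its underside.
- weight_tray: flat wooden board, 155 mm (its x) by 235 mm (its y), 8 mm thick, no rim, fixed. Origin: centre of its underside. The six weights stand on it in two rows of three along its y, rows 72 mm apart and 75 mm between neighbours (each within about 5 mm), large and small mixed.
- stylus: stylus standing upright in its stand: a straight steel tip 7 mm across and 65 mm long, end rounded off over 2 mm, below a black square handle 14 x 14 mm and 50 mm long; 115 mm in all, 30 to 65 g. Origin: the end of the tip; z up along the stylus, x and y square to the handle's flats. At the start the tip's end is 10 mm and the handle spans 75 to 125 mm above the bench.
- stylus_handle (a point): middle of the stylus's handle, 90 mm from the end of the tip. Axes as the stylus's.
- stylus_stand: grey block 56 x 56 x 75 mm, fixed, with a 9 mm wide, 70 mm deep hole in its top that takes the stylus's tip. The handle's shoulder rests on its top; lift the stylus 70 mm to clear it. Origin: centre of its underside.
- timer: white bench timer, 60 x 60 x 22 mm, lying flat; leave alone. It and the stylus stand may trade places. Origin: centre of its underside.
- reagent: amber jar with blue cap, 52 mm across, 85 mm tall; leave alone. Origin: centre of its underside.
- beaker: clear glass beaker, 60 mm across, 75 mm tall; leave alone. Origin: centre of its underside.
- vial: small clear vial with white cap, 26 mm across, 55 mm tall; leave alone. Origin: centre of its underside.
There are look-alikes about, which are no part of the job. What is shaped like the weight_d but green or yellow is not meant.

How it is judged:
On the way, in this order (a step that is already met when the one before it is completed fails the run):
1. three large weights stand on the pan, let go, the other weights on the tray, the button not yet pressed (((horizontal distance between each of weight_b, weight_c, weight_d and pan below 0.06 m and z of weight_b in the frame of pan between -0.005 and 0.005 m and angle between each of weight_b, weight_c, weight_d, weight_a's own z axis and vertical below 0.12 rad and linear speed of each of weight_b, weight_c, weight_d below 0.03 m/s and contact force between the fingers and weight_b below 0.1 N and z of weight_c in the frame of pan between -0.005 and 0.005 m and contact force between the fingers and weight_c below 0.1 N and z of weight_d in the frame of pan between -0.005 and 0.005 m and contact force between the fingers and weight_d below 0.1 N and z of weight_a in the frame of weight_tray between 0.004 and 0.014 m and horizontal distance between weight_a and weight_tray below 0.145 m and contact force between the fingers and weight_a below 0.1 N) or (horizontal distance between each of weight_a, weight_c, weight_d and pan below 0.06 m and z of weight_a in the frame of pan between -0.005 and 0.005 m and angle between each of weight_a, weight_c, weight_d, weight_b's own z axis and vertical below 0.12 rad and linear speed of each of weight_a, weight_c, weight_d below 0.03 m/s and contact force between the fingers and weight_a below 0.1 N and z of weight_c in the frame of pan between -0.005 and 0.005 m and contact force between the fingers and weight_c below 0.1 N and z of weight_d in the frame of pan between -0.005 and 0.005 m and contact force between the fingers and weight_d below 0.1 N and z of weight_b in the frame of weight_tray between 0.004 and 0.014 m and horizontal distance between weight_b and weight_tray below 0.145 m and contact force between the fingers and weight_b below 0.1 N) or (horizontal distance between each of weight_a, weight_b, weight_d and pan below 0.06 m and z of weight_a in the frame of pan between -0.005 and 0.005 m and angle between each of weight_a, weight_b, weight_d, weight_c's own z axis and vertical below 0.12 rad and linear speed of each of weight_a, weight_b, weight_d below 0.03 m/s and contact force between the fingers and weight_a below 0.1 N and z of weight_b in the frame of pan between -0.005 and 0.005 m and contact force between the fingers and weight_b below 0.1 N and z of weight_d in the frame of pan between -0.005 and 0.005 m and contact force between the fingers and weight_d below 0.1 N and z of weight_c in the frame of weight_tray between 0.004 and 0.014 m and horizontal distance between weight_c and weight_tray below 0.145 m and contact force between the fingers and weight_c below 0.1 N) or (horizontal distance between each of weight_a, weight_b, weight_c and pan below 0.06 m and z of weight_a in the frame of pan between -0.005 and 0.005 m and angle between each of weight_a, weight_b, weight_c, weight_d's own z axis and vertical below 0.12 rad and linear speed of each of weight_a, weight_b, weight_c below 0.03 m/s and contact force between the fingers and weight_a below 0.1 N and z of weight_b in the frame of pan between -0.005 and 0.005 m and contact force between the fingers and weight_b below 0.1 N and z of weight_c in the frame of pan between -0.005 and 0.005 m and contact force between the fingers and weight_c below 0.1 N and z of weight_d in the frame of weight_tray between 0.004 and 0.014 m and horizontal distance between weight_d and weight_tray below 0.145 m and contact force between the fingers and weight_d below 0.1 N)) and z of small_a in the frame of weight_tray between 0.004 and 0.014 m and angle between each of small_a, small_b's own z axis and vertical below 0.12 rad and horizontal distance between each of small_a, small_b and weight_tray below 0.145 m and contact force between the fingers and small_a below 0.1 N and z of small_b in the frame of weight_tray between 0.004 and 0.014 m and contact force between the fingers and small_b below 0.1 N and value of joint cal_button below 0.002 m), for 0.2 s.
2. the stylus, gripped, holds the button down (value of joint cal_button above 0.004 m and contact force between stylus and cal_button above 1.5 N and contact force between the fingers and stylus above 1 N and ((horizontal distance between each of weight_b, weight_c, weight_d and pan below 0.06 m and z of weight_b in the frame of pan between -0.005 and 0.005 m and angle between each of weight_b, weight_c, weight_d, weight_a's own z axis and vertical below 0.12 rad and linear speed of each of weight_b, weight_c, weight_d below 0.03 m/s and contact force between the fingers and weight_b below 0.1 N and z of weight_c in the frame of pan between -0.005 and 0.005 m and contact force between the fingers and weight_c below 0.1 N and z of weight_d in the frame of pan between -0.005 and 0.005 m and contact force between the fingers and weight_d below 0.1 N and z of weight_a in the frame of weight_tray between 0.004 and 0.014 m and horizontal distance between weight_a and weight_tray below 0.145 m and contact force between the fingers and weight_a below 0.1 N) or (horizontal distance between each of weight_a, weight_c, weight_d and pan below 0.06 m and z of weight_a in the frame of pan between -0.005 and 0.005 m and angle between each of weight_a, weight_c, weight_d, weight_b's own z axis and vertical below 0.12 rad and linear speed of each of weight_a, weight_c, weight_d below 0.03 m/s and contact force between the fingers and weight_a below 0.1 N and z of weight_c in the frame of pan between -0.005 and 0.005 m and contact force between the fingers and weight_c below 0.1 N and z of weight_d in the frame of pan between -0.005 and 0.005 m and contact force between the fingers and weight_d below 0.1 N and z of weight_b in the frame of weight_tray between 0.004 and 0.014 m and horizontal distance between weight_b and weight_tray below 0.145 m and contact force between the fingers and weight_b below 0.1 N) or (horizontal distance between each of weight_a, weight_b, weight_d and pan below 0.06 m and z of weight_a in the frame of pan between -0.005 and 0.005 m and angle between each of weight_a, weight_b, weight_d, weight_c's own z axis and vertical below 0.12 rad and linear speed of each of weight_a, weight_b, weight_d below 0.03 m/s and contact force between the fingers and weight_a below 0.1 N and z of weight_b in the frame of pan between -0.005 and 0.005 m and contact force between the fingers and weight_b below 0.1 N and z of weight_d in the frame of pan between -0.005 and 0.005 m and contact force between the fingers and weight_d below 0.1 N and z of weight_c in the frame of weight_tray between 0.004 and 0.014 m and horizontal distance between weight_c and weight_tray below 0.145 m and contact force between the fingers and weight_c below 0.1 N) or (horizontal distance between each of weight_a, weight_b, weight_c and pan below 0.06 m and z of weight_a in the frame of pan between -0.005 and 0.005 m and angle between each of weight_a, weight_b, weight_c, weight_d's own z axis and vertical below 0.12 rad and linear speed of each of weight_a, weight_b, weight_c below 0.03 m/s and contact force between the fingers and weight_a below 0.1 N and z of weight_b in the frame of pan between -0.005 and 0.005 m and contact force between the fingers and weight_b below 0.1 N and z of weight_c in the frame of pan between -0.005 and 0.005 m and contact force between the fingers and weight_c below 0.1 N and z of weight_d in the frame of weight_tray between 0.004 and 0.014 m and horizontal distance between weight_d and weight_tray below 0.145 m and contact force between the fingers and weight_d below 0.1 N))), for 0.3 s.
At the end, for the whole second after the job is handed in: Three large weights upright (0.12 rad), still and let go on the pan, centres within 60 mm of its centre; the fourth and both small ones upright on the tray; the stylus, gripped, presses the button with over 1.5 N and keeps it over 4 mm down (all of step 2 and z of small_a in the frame of weight_tray between 0.004 and 0.014 m and angle between each of small_a, small_b's own z axis and vertical below 0.12 rad and horizontal distance between each of small_a, small_b and weight_tray below 0.145 m and contact force between the fingers and small_a below 0.1 N and z of small_b in the frame of weight_tray between 0.004 and 0.014 m and contact force between the fingers and small_b below 0.1 N); the arm keeps its last pose, push and grip.
It fails at once if a check weight is dropped or sent flying (over 0.5 m/s while not in the fingers) ((contact force between the fingers and weight_a below 0.1 N and linear speed of weight_a above 0.5 m/s) or (contact force between the fingers and weight_b below 0.1 N and linear speed of weight_b above 0.5 m/s) or (contact force between the fingers and weight_c below 0.1 N and linear speed of weight_c above 0.5 m/s) or (contact force between the fingers and weight_d below 0.1 N and linear speed of weight_d above 0.5 m/s) or (contact force between the fingers and small_a below 0.1 N and linear speed of small_a above 0.5 m/s) or (contact force between the fingers and small_b below 0.1 N and linear speed of small_b above 0.5 m/s)).
It fails at once if a bystander is moved more than 40 mm or tipped over (distance of any of timer, reagent, beaker, vial from where it was at the start of the episode above 0.04 m or angle between any of timer, reagent, beaker, vial's own z axis and vertical above 0.6 rad).
It also fails if it takes over 72 s, if anything falls off the work surface, if the arm or the gripper's body presses on something with over 40 N, if the wrist force passes 120 N, or if a joint passes its speed limit or range.

## Working session

There is one attempt and no reset: what is moved stays moved. The work goes in short steps, Python scripts to look and compute and a tool call to move; the robot and the scene stay as the last step left them, time stands still between calls to the robot, and variables do not carry over. Pictures are saved under pics/ and viewed, and the job is handed in when it is done.

Besides the shell and the picture viewer there is one more tool, called after ">>>" by a JSON object that holds its "method" and its "body", one argument or row to a line. step_arm: Moves the arm, as the interface text tells. Shift numbers are shares of 0.025 m and turn numbers shares of 0.1 rad, none past 1 either way. Its arguments: {"type":"object","properties":{"increments":{"type":"string"},"fingers":{"type":"number"},"newtons":{"type":"number"}},"required":["increments"]}

```bash
ls; mkdir -p pics
python3 - <<'E'
from station import ctrl
import cv2,numpy as np
o=ctrl.get_obs()
for k,v in o.items(): print(k,np.round(v,4))
for n in ["scene","top","wrist"]:
    d=ctrl.get_image(n)
    cv2.imwrite(f"pics/{n}0.png",d["pixels"][:,:,::-1])
    print(n,np.array(d["intrinsics"]).round(1).tolist(),np.round(d["distortion"],4),np.round(d["eye"],4),np.round(d["orientation"],4).tolist())
E
```

```text
pics
t 0.0
q [-1.354   0.0534  1.6143  0.      1.476  -0.119 ]
dq [0.0001 0.0013 0.     0.0006 0.0013 0.0002]
effort [ 2.00000e-04 -3.93683e+01 -3.70176e+01  1.00000e-04  7.20000e-03
  0.00000e+00]
tool_pos [ 0.2058 -0.5895  0.23  ]
tool_rot [-2.5602e+00  1.8182e+00  2.5000e-03]
contact_force [-0.2297  0.8119  0.0557]
wrist_torque [ 0.0255 -0.0289 -0.0045]
opening 0.0857
scene [[366.7, 0.0, 321.5], [0.0, 366.7, 194.8], [0.0, 0.0, 1.0]] [-0.0372  0.      0.      0.      0.    ] [ 1.214  -0.395   0.6896] [-1.9579, -1.1629, 0.5602]
top [[436.2, 0.0, 315.6], [0.0, 436.2, 197.8], [0.0, 0.0, 1.0]] [0.0254 0.     0.     0.     0.    ] [0.3001 0.0155 1.2848] [-2.117, 2.1373, -0.2085]
wrist [[284.0, 0.0, 325.4], [0.0, 284.0, 194.5], [0.0, 0.0, 1.0]] [-0.0422  0.      0.      0.      0.    ] [ 0.2706 -0.5684  0.3723] [2.3723, -1.6846, -0.2348]
```

View pics/top0.png

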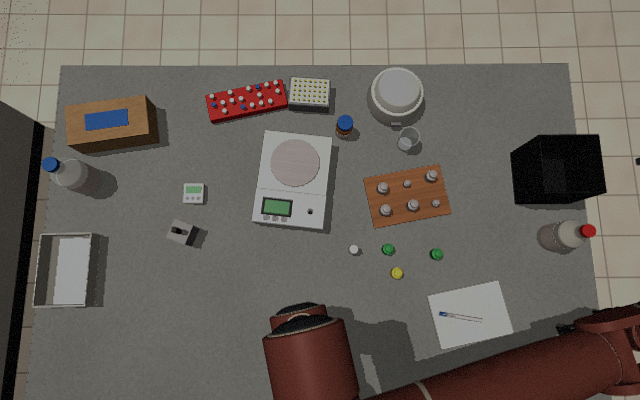

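View pics/scene0.png

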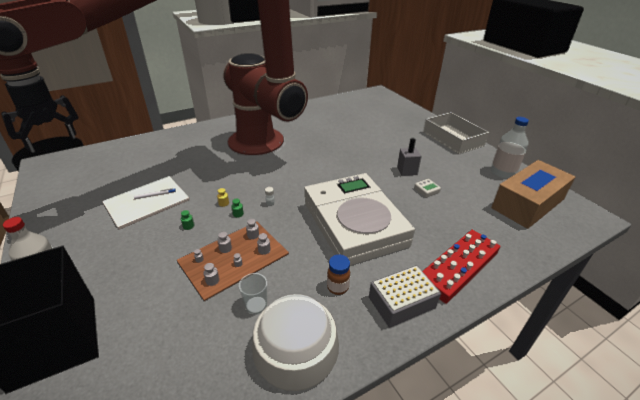

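View pics/wrist0.png

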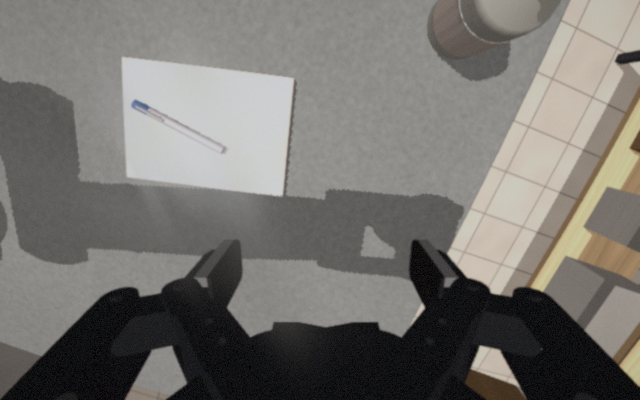

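```bash
cat > h.py <<'E'
import cv2,numpy as np
from scipy.spatial.transform import Rotation as R
def ray(d,px):
    p=cv2.undistortPoints(np.array(px,float).reshape(-1,1,2),np.array(d["intrinsics"]),np.array(d["distortion"])).reshape(-1,2)
    v=np.c_[p,np.ones(len(p))]@R.from_rotvec(d["orientation"]).as_matrix().T
    return np.array(d["eye"]),v
def plane(d,px,z):
    e,v=ray(d,px); z=np.broadcast_to(z,len(v))
    return e+v*((z-e[2])/v[:,2])[:,None]
def proj(d,P):
    Rm=R.from_rotvec(d["orientation"]).as_matrix().T
    rv=cv2.Rodrigues(Rm)[0]; t=-Rm@np.array(d["eye"])
    return cv2.projectPoints(np.array(P,float).reshape(-1,1,3),rv,t,np.array(d["intrinsics"]),np.array(d["distortion"]))[0].reshape(-1,2)
def crop(d,x0,y0,x1,y1,s,fn,pts=None):
    im=d["pixels"][:,:,::-1][y0:y1,x0:x1]
    im=cv2.resize(im,None,fx=s,fy=s,interpolation=cv2.INTER_CUBIC)
    if pts is not None:
        for p in pts: 
            c=tuple(int(round((a-b+.5)*s)) for a,b in zip(p,(x0,y0)))
            cv2.drawMarker(im,c,(255,0,255),cv2.MARKER_CROSS,9,1)
    cv2.imwrite("pics/"+fn,im)
E
python3 - <<'E'
from station import ctrl
from h import *
import pickle
T=ctrl.get_image("top");S=ctrl.get_image("scene")
pickle.dump((T,S),open("i0.pkl","wb"))
crop(T,355,155,460,235,7,"t_tray.png")
crop(T,160,120,345,245,4,"t_bal.png")
crop(S,170,170,300,300,5,"s_tray.png")
crop(S,290,120,450,270,5,"s_bal.png")
E
```

```text
(no output)
```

View pics/t_tray.png

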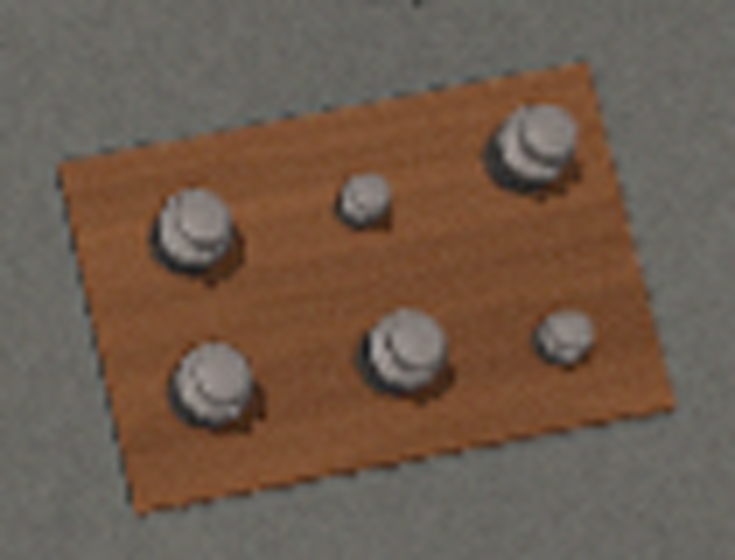

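View pics/t_bal.png

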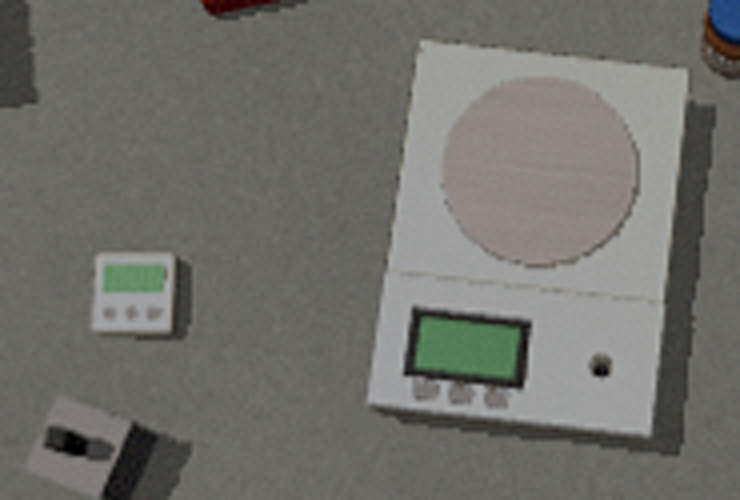

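View pics/s_tray.png

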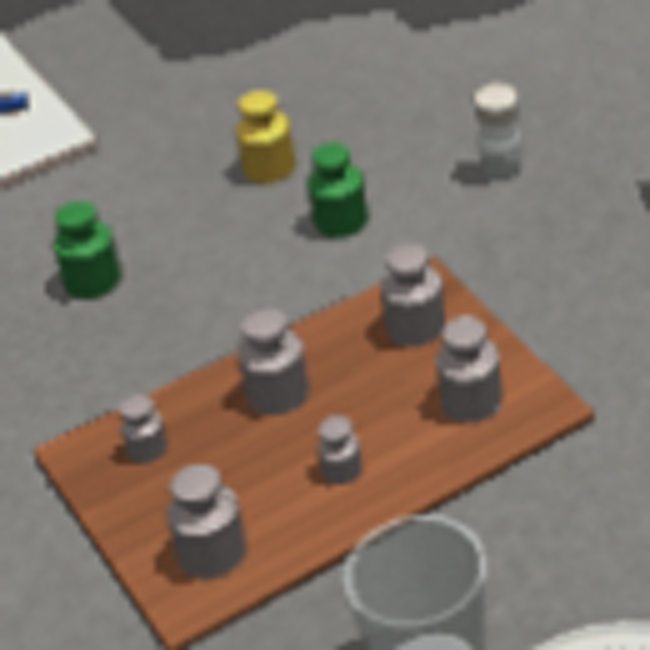

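View pics/s_bal.png

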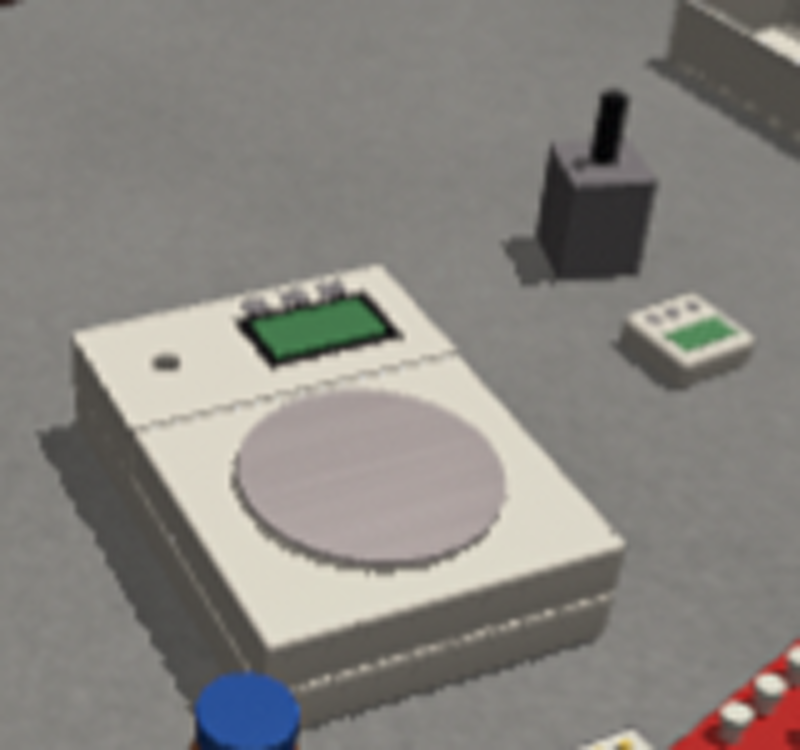

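Run:
```python
from h import *
import pickle
T,S=pickle.load(open("i0.pkl","rb"))
def c(x0,y0,s,L): return [(x0+u/s-.5,y0+v/s-.5) for u,v in L]
names="A B C D sa sb".split()
kt=c(355,155,7,[(206,221),(550,134),(221,380),(417,349),(365,198),(568,333)])
ks=c(170,170,5,[(466,335),(195,486),(407,261),(263,327),(336,429),(137,409)])
z=np.array([.06]*4+[.04]*2)  # small knob total height guess
Pt=plane(T,kt,z);Ps=plane(S,ks,z)
for n,a,b in zip(names,Pt,Ps): print(n,a.round(4),b.round(4))
# balance corners, z=.07 top face
b=c(160,120,4,[(419,41),(688,70),(652,436),(369,405)]); P=plane(T,b,.07); print("bal top",P.round(4).tolist(),"ctr",P.mean(0).round(4))
b=c(290,120,5,[(76,337),(383,264),(624,543),(270,648)]); P2=plane(S,b,.07); print("bal scene",P2.round(4).tolist(),P2.mean(0).round(4))
print("pan", plane(T,c(160,120,4,[(540.5,171)]),.078).round(4), plane(S,c(290,120,5,[(370,476)]),.078).round(4))
print("hole", plane(T,c(160,120,4,[(600,366)]),.07).round(4), plane(S,c(290,120,5,[(166,361.5)]),.07).round(4))
print("bal edges", np.diff(P,axis=0).round(4), np.diff(P2,axis=0).round(4))
print("tray",plane(T,c(355,155,7,[(60,162),(588,63),(677,408),(138,513)]),.008).round(4).tolist())
print("stand top", plane(T,c(160,120,4,[(63,397),(133,421),(104,497),(28,470)]),.075).round(4).tolist())
for n,px in [("styl top",(205.5+0,0))]: pass
crop(T,155,210,215,255,12,"t_st.png"); crop(S,385,125,435,185,12,"s_st.png")
for r in [(-2.5602,1.8182,.0025)]: print(R.from_rotvec(r).as_matrix().round(3))
```

```text
A [ 0.5644 -0.1929  0.06  ] [ 0.5707 -0.1931  0.06  ]
B [ 0.5998 -0.3362  0.06  ] [ 0.6055 -0.3379  0.06  ]
C [ 0.4982 -0.1964  0.06  ] [ 0.5047 -0.1994  0.06  ]
D [ 0.5103 -0.2767  0.06  ] [ 0.5182 -0.2799  0.06  ]
sa [ 0.5779 -0.2631  0.04  ] [ 0.582  -0.2664  0.04  ]
sb [ 0.5199 -0.3443  0.04  ] [ 0.524  -0.3477  0.04  ]
bal top [[0.7331, 0.1515, 0.07], [0.7096, -0.0442, 0.07], [0.4424, -0.0145, 0.07], [0.4661, 0.1835, 0.07]] ctr [0.5878 0.0691 0.07  ]
bal scene [[0.4448, -0.0127, 0.07], [0.4643, 0.1884, 0.07], [0.7321, 0.1514, 0.07], [0.7099, -0.0452, 0.07]] [0.5878 0.0705 0.07  ]
pan [[0.6323 0.0629 0.078 ]] [[0.6355 0.0613 0.078 ]]
hole [[0.4922 0.0215 0.07  ]] [[0.4898 0.0217 0.07  ]]
bal edges [[-0.0235 -0.1957  0.    ]
 [-0.2672  0.0297  0.    ]
 [ 0.0237  0.1979  0.    ]] [[ 0.0195  0.201   0.    ]
 [ 0.2678 -0.037   0.    ]
 [-0.0221 -0.1966  0.    ]]
tray [[0.6021, -0.14, 0.008], [0.6439, -0.3694, 0.008], [0.493, -0.3975, 0.008], [0.4504, -0.1682, 0.008]]
stand top [[0.4731, 0.3952, 0.075], [0.4558, 0.3461, 0.075], [0.4034, 0.3636, 0.075], [0.4225, 0.4166, 0.075]]
[[ 0.329 -0.944 -0.   ]
 [-0.944 -0.329  0.002]
 [-0.002 -0.    -1.   ]]
```

View pics/t_st.png

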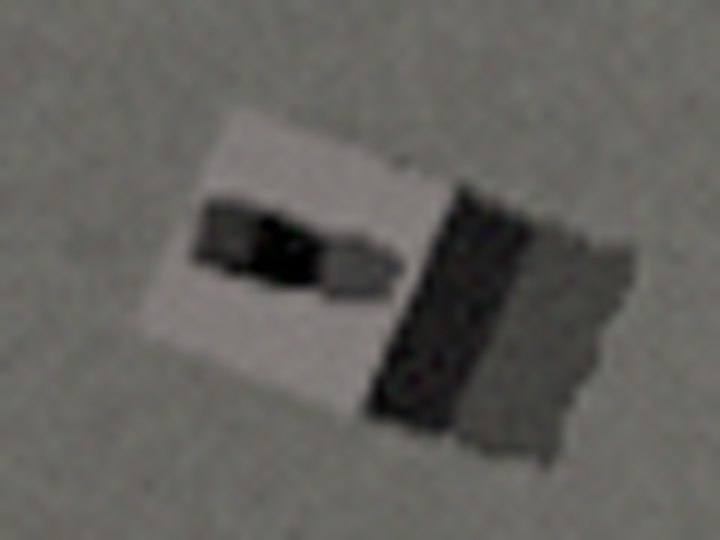

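View pics/s_st.png

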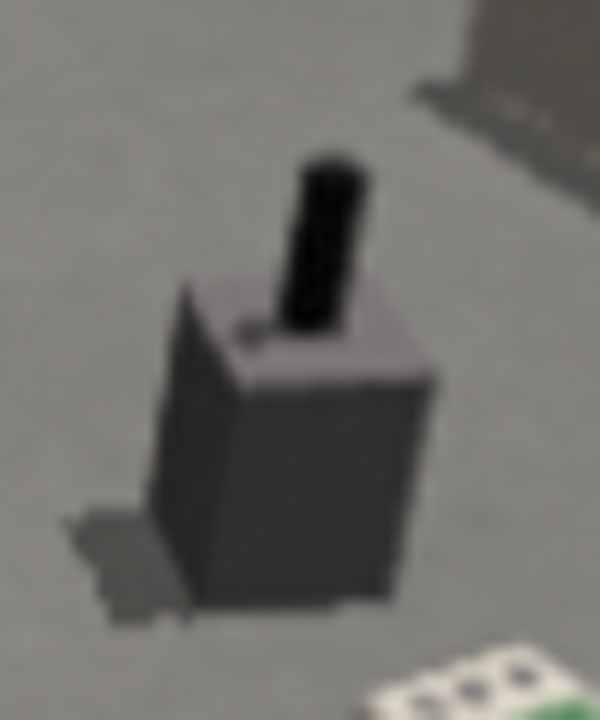

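>>> {"method": "step_arm", "body": {
  "increments": "0 0 0 0 0 1; 0 0 0 0 0 1; 0 0 0 0 0 1; 0 0 0 0 0 0.35; -1 -0.85 0 0 0 0; -1 -0.85 0 0 0 0; -1 -0.85 0 0 0 0; -1 -0.85 0 0 0 0; -1 -0.85 0 0 0 0; -1 -0.85 0 0 0 0; -1 -0.85 0 0 0 0; -1 -0.85 0 0 0 0",
  "fingers": 0.2,
  "newtons": 40
}}

```text
t: 1.25
tool_pos: [0.3765, -0.3885, 0.2313]
tool_rot: [-2.222, 2.221, -0.0]
contact_force: [0.4, -0.8, -0.2]
opening: 0.051
```

>>> {"method": "step_arm", "body": {
  "increments": "-1 -0.85 0.2 0 0 0; -1 -0.85 0.2 0 0 0; -1 -0.85 0.2 0 0 0; -1 -0.85 0.2 0 0 0; -1 -0.85 0.2 0 0 0; -1 -0.85 0.2 0 0 0; 0 0 0 0 0 0; 0 0 0 0 0 0"
}}

```text
t: 1.92
tool_pos: [0.5036, -0.2385, 0.2007]
tool_rot: [2.225, -2.217, -0.002]
contact_force: [0.3, -0.5, -0.1]
opening: 0.0509
```

Run:
```python
from station import ctrl
from h import *
o=ctrl.get_obs(); print(np.round(o["tool_pos"],4),np.round(o["tool_rot"],4),np.round(o["q"],3))
W=ctrl.get_image("wrist"); print(W["eye"],R.from_rotvec(W["orientation"]).as_matrix().round(3).tolist())
cv2.imwrite("pics/w1.png",W["pixels"][:,:,::-1])
import pickle; pickle.dump(W,open("w1.pkl","wb"))
```

```text
[ 0.5036 -0.2385  0.2007] [ 2.2254e+00 -2.2167e+00 -1.8000e-03] [-0.576 -0.087  1.803 -0.     1.427  0.991]
[ 0.57226469 -0.23960259  0.34268669] [[0.004, -0.962, -0.272], [-1.0, -0.004, -0.001], [-0.0, 0.272, -0.962]]
```

View pics/w1.png

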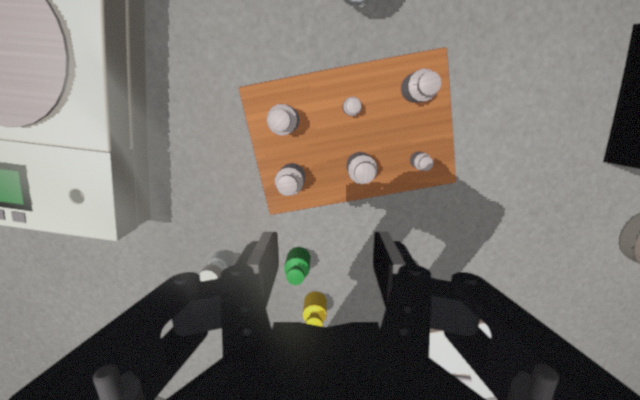

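Run:
```python
from h import *
import pickle
W=pickle.load(open("w1.pkl","rb"))
crop(W,235,40,465,220,3,"w1c.png")
print(proj(W,[(.5036,-.2385,.2007)]))
```

```text
[[323.00897972 244.53662325]]
```

View pics/w1c.png

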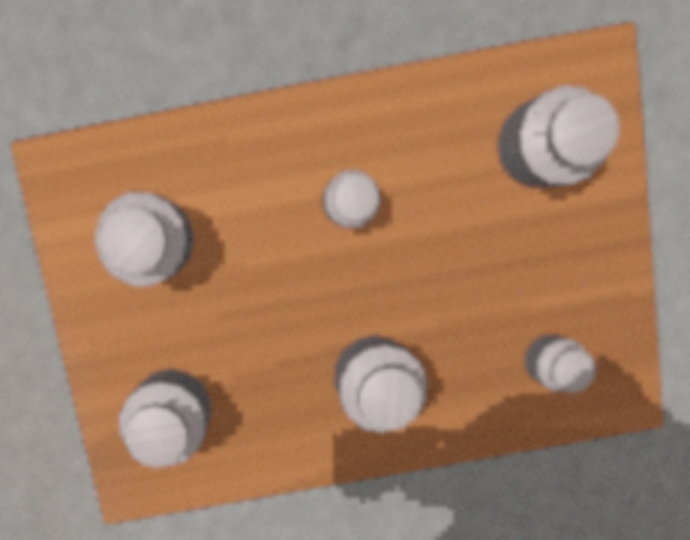

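Run:
```python
from h import *
import pickle
W=pickle.load(open("w1.pkl","rb"))
def c(x0,y0,s,L): return [(x0+u/s-.5,y0+v/s-.5) for u,v in L]
k=c(235,40,3,[(135,239),(586,130),(157,436),(391,398)])
print("knob",plane(W,k,.06).round(4).tolist())
b=c(235,40,3,[(143,239),(565,135),(163,424),(382,388)])  # shoulder circles z=.04
print("body",plane(W,b,.04).round(4).tolist())
print("tray",plane(W,c(235,40,3,[(12,143),(635,23),(663,427),(106,524)]),.008).round(4).tolist())
```

```text
knob [[0.5677, -0.1952, 0.06], [0.6019, -0.3377, 0.06], [0.5024, -0.2002, 0.06], [0.5159, -0.2797, 0.06]]
body [[0.5674, -0.1948, 0.04], [0.6023, -0.3377, 0.04], [0.502, -0.1998, 0.04], [0.5156, -0.2791, 0.04]]
tray [[0.6017, -0.1423, 0.008], [0.6444, -0.3704, 0.008], [0.4942, -0.3985, 0.008], [0.4517, -0.1704, 0.008]]
```

>>> {"method": "step_arm", "body": {
  "increments": "-0.58 -0.85 0 0 0 0; -0.58 -0.85 0 0 0 0; -0.58 -0.85 0.4 0 0 0; 0 0 1 0 0 0; 0 0 1 0 0 0; 0 0 1 0 0 0; 0 0 1 0 0 0; 0 0 0.5 0 0 0; 0 0 0 0 0 0"
}}

```text
t: 2.72
tool_pos: [0.564, -0.1964, 0.0751]
tool_rot: [2.219, -2.221, -0.01]
contact_force: [-0.5, 0.4, -0.8]
opening: 0.0511
```

Run:
```python
from station import ctrl
from h import *
o=ctrl.get_obs(); print(np.round(o["tool_pos"],4),np.round(o["contact_force"],2))
W=ctrl.get_image("wrist")
cv2.imwrite("pics/w2.png",W["pixels"][:,:,::-1])
```

```text
[ 0.564  -0.1964  0.0751] [-0.48  0.41 -0.76]
```

View pics/w2.png

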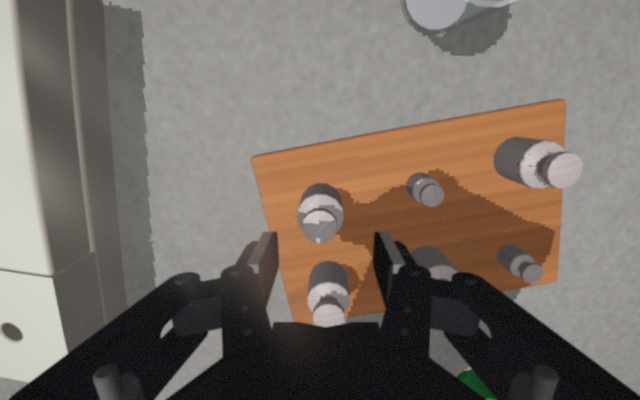

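>>> {"method": "step_arm", "body": {
  "increments": "-0.05 -0.14 0.4 0 0 0; 0 0 0.7 0 0 0; 0 0 0.7 0 0 0; 0 0 0.4 0 0 0; 0 0 0.2 0 0 0; 0 0 0 0 0 0"
}}

```text
t: 3.27
tool_pos: [0.5702, -0.195, 0.0183]
tool_rot: [2.222, -2.22, -0.001]
contact_force: [0.3, -0.0, -0.2]
opening: 0.0514
```

>>> {"method": "step_arm", "body": {
  "increments": "0 0 0 0 0 0; 0 0 0 0 0 0; 0 0 0 0 0 0; 0 0 0 0 0 0; 0 0 0 0 0 0; 0 0 0 0 0 0",
  "fingers": -1,
  "newtons": 40
}}

```text
t: 3.77
tool_pos: [0.5716, -0.1955, 0.0204]
tool_rot: [-2.222, 2.22, -0.004]
contact_force: [0.1, 0.2, 6.1]
opening: 0.0304
```

>>> {"method": "step_arm", "body": {
  "increments": "0 0 -0.2 0 0 0; 0 0 -0.5 0 0 0; 0 0 -0.8 0 0 0; 0 0 -1 0 0 0; 0 0 -1 0 0 0; 0 0 -1 0 0 0; 0 0 -0.7 0 0 0; 0 0 0 0 0 0"
}}

```text
t: 4.43
tool_pos: [0.5727, -0.1962, 0.1544]
tool_rot: [-2.22, 2.219, -0.013]
contact_force: [0.6, -0.0, -1.3]
opening: 0.0306
```

Run:
```python
from station import ctrl
from h import *
o=ctrl.get_obs(); print(np.round(o["tool_pos"],4),np.round(o["contact_force"],2),o["opening"])
W=ctrl.get_image("wrist")
cv2.imwrite("pics/w3.png",W["pixels"][:,:,::-1])
```

```text
[ 0.5727 -0.1962  0.1544] [ 0.58 -0.05 -1.33] 0.030603321607518056
```

View pics/w3.png

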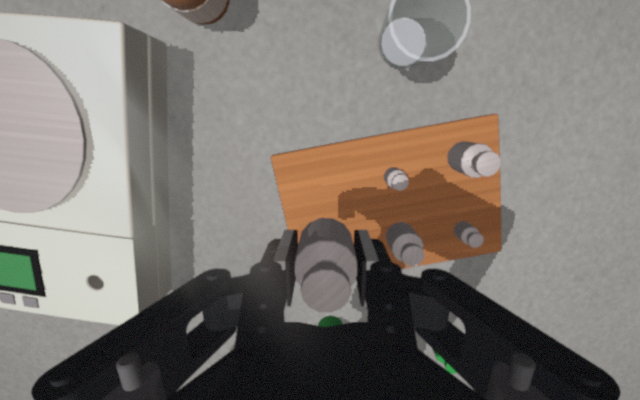

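>>> {"method": "step_arm", "body": {
  "increments": "-0.5 -0.2 0 0 0 0; -1 -0.24 0 0 0 0; -1 -0.24 0 0 0 0; -1 -0.24 0 0 0 0; -1 -0.24 0 0 0 0; -1 -0.24 0 0 0 0; -1 -0.24 0 0 0 0; -1 -0.24 0 0 0 0; -1 -0.24 0 0 0 0; -1 -0.24 0 0 0 0; -1 -0.24 0 0 0 0; -0.7 -0.2 0 0 0 0"
}}

```text
t: 5.48
tool_pos: [0.6385, 0.088, 0.1456]
tool_rot: [2.222, -2.217, -0.007]
contact_force: [0.5, 0.1, -1.5]
opening: 0.0304
```

>>> {"method": "step_arm", "body": {
  "increments": "-0.4 0 0 0 0 0; 0 0 0 0 0 0; 0 0 0 0 0 0; 0 0 0 0 0 0"
}}

```text
t: 5.82
tool_pos: [0.6394, 0.0942, 0.1478]
tool_rot: [2.221, -2.22, -0.001]
contact_force: [-0.0, 0.3, -2.5]
opening: 0.0305
```

Run:
```python
from station import ctrl
from h import *
o=ctrl.get_obs(); print(np.round(o["tool_pos"],4),np.round(o["tool_rot"],4),np.round(o["contact_force"],2),o["opening"],np.round(o["dq"],3))
W=ctrl.get_image("wrist")
cv2.imwrite("pics/w4.png",W["pixels"][:,:,::-1])
o=ctrl.get_obs(); print(np.round(o["tool_pos"],4))
print(proj(W,[(.633,.063,.078),(.633,.099,.078)]))
```

```text
[0.6394 0.0942 0.1478] [ 2.2205e+00 -2.2201e+00 -1.3000e-03] [-0.03  0.3  -2.46] 0.030468681500215502 [-0.012 -0.008 -0.009  0.004 -0.002  0.001]
[0.6397 0.094  0.1482]
[[363.20101096 212.95274959]
 [317.64181569 212.97765663]]
```

View pics/w4.png

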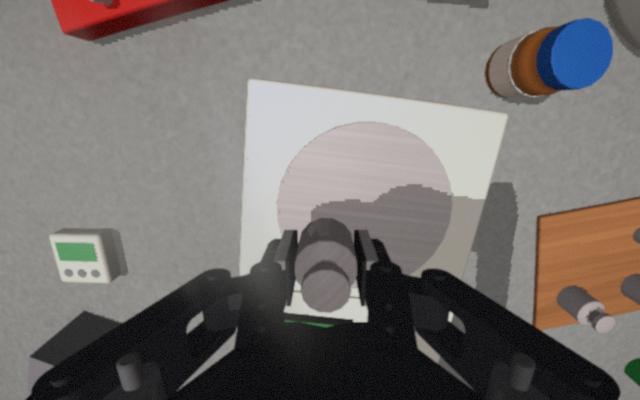

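>>> {"method": "step_arm", "body": {
  "increments": "-0.2 0.08 0.2 0 0 0; 0 0 0.6 0 0 0; 0 0 0.6 0 0 0; 0 0 0.4 0 0 0; 0 0 0.25 0 0 0; 0 0 0.1 0 0 0; 0 0 0 0 0 0; 0 0 0 0 0 0; 0 0 0 0 0 0"
}}

```text
t: 6.62
tool_pos: [0.6388, 0.1, 0.0959]
tool_rot: [-2.221, 2.22, -0.002]
contact_force: [0.4, 0.4, -1.2]
opening: 0.0302
```

>>> {"method": "step_arm", "body": {
  "increments": "0 0 0.08 0 0 0; 0 0 0 0 0 0; 0 0 0.06 0 0 0; 0 0 0 0 0 0; 0 0 0 0 0 0"
}}

```text
t: 7.03
tool_pos: [0.6381, 0.1, 0.0915]
tool_rot: [2.222, -2.22, -0.0]
contact_force: [1.0, -0.4, -1.7]
opening: 0.0302
```

>>> {"method": "step_arm", "body": {
  "increments": "0 0 0.05 0 0 0; 0 0 0 0 0 0; 0 0 0 0 0 0; 0 0 0 0 0 0"
}}

```text
t: 7.37
tool_pos: [0.6383, 0.1, 0.0904]
tool_rot: [-2.222, 2.22, -0.0]
contact_force: [-0.3, 0.4, -1.6]
opening: 0.0307
```

>>> {"method": "step_arm", "body": {
  "increments": "0 0 0.05 0 0 0; 0 0 0 0 0 0; 0 0 0 0 0 0; 0 0 0 0 0 0"
}}

```text
t: 7.7
tool_pos: [0.6384, 0.1, 0.0904]
tool_rot: [-2.222, 2.22, -0.0]
contact_force: [-3.4, 0.3, 5.6]
opening: 0.0305
```

>>> {"method": "step_arm", "body": {
  "increments": "0 0 0 0 0 0; 0 0 0 0 0 0; 0 0 0 0 0 0; 0 0 0 0 0 0",
  "fingers": 0.15
}}

```text
t: 8.03
tool_pos: [0.6381, 0.1, 0.0888]
tool_rot: [2.222, -2.221, -0.0]
contact_force: [0.0, 0.3, 0.4]
opening: 0.0489
```

>>> {"method": "step_arm", "body": {
  "increments": "0 0 -0.3 0 0 0; 0 0 -0.5 0 0 0; 0 0 -1 0 0 0; 0 0 -1 0 0 0; 0 0 0 0 0 0"
}}

```text
t: 8.45
tool_pos: [0.6421, 0.1002, 0.1673]
tool_rot: [-2.216, 2.214, -0.013]
contact_force: [-0.2, -0.6, 1.5]
opening: 0.0489
```

Run:
```python
from station import ctrl
from h import *
o=ctrl.get_obs(); print(np.round(o["tool_pos"],4),np.round(o["tool_rot"],4),np.round(o["contact_force"],2),o["opening"])
T=ctrl.get_image("top"); W=ctrl.get_image("wrist")
crop(W,200,60,540,320,2,"w5.png")
crop(T,250,120,345,235,5,"t5.png")
```

```text
[0.6421 0.1002 0.1673] [-2.2161  2.2142 -0.0129] [-0.2  -0.65  1.5 ] 0.04894217801993744
```

View pics/w5.png

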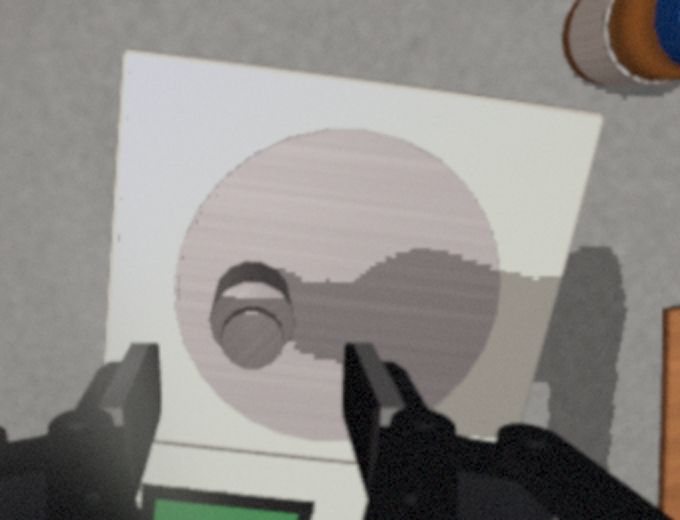

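>>> {"method": "step_arm", "body": {
  "increments": "1 0.45 0 0 0 0; 1 0.45 0 0 0 0; 1 0.45 0 0 0 0; 1 0.45 0 0 0 0; 1 0.45 0 0 0 0; 1 0.45 0 0 0 0; 1 0.45 0 0 0 0; 1 0.45 0 0 0 0; 1 0.45 0 0 0 0; 1 0.45 0 0 0 0; 1 0.47 0 0 0 0; 1 0.47 0 0 0 0"
}}

```text
t: 9.55
tool_pos: [0.5009, -0.2008, 0.1578]
tool_rot: [2.222, -2.22, -0.003]
contact_force: [-0.1, -0.4, 0.5]
opening: 0.0491
```

>>> {"method": "step_arm", "body": {
  "increments": "0 0 0.8 0 0 0; 0 0 1 0 0 0; 0 0 0.9 0 0 0; 0 0 0.3 0 0 0; 0 0 0 0 0 0; 0 0 0 0 0 0; 0 0 0 0 0 0"
}}

```text
t: 10.13
tool_pos: [0.5033, -0.2004, 0.0855]
tool_rot: [-2.222, 2.22, -0.003]
contact_force: [0.2, -0.3, 0.5]
opening: 0.0493
```

Run:
```python
from station import ctrl
from h import *
o=ctrl.get_obs(); print(np.round(o["tool_pos"],4),np.round(o["tool_rot"],4))
W=ctrl.get_image("wrist")
crop(W,200,120,540,380,2,"w6.png")
print(proj(W,[(.502,-.2,.06)]))
```

```text
[ 0.5033 -0.2004  0.0855] [-2.2222  2.2198 -0.0032]
[[322.63094972 228.89340378]]
```

View pics/w6.png

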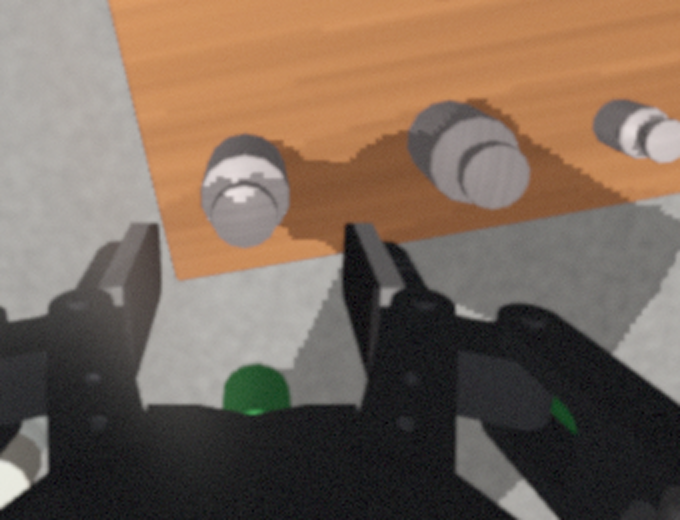

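>>> {"method": "step_arm", "body": {
  "increments": "0 0 0.6 0 0 0; 0 0 0.8 0 0 0; 0 0 0.7 0 0 0; 0 0 0.4 0 0 0; 0 0 0.1 0 0 0; 0 0 0 0 0 0; 0 0 0 0 0 0"
}}

```text
t: 10.77
tool_pos: [0.5033, -0.2005, 0.0203]
tool_rot: [-2.222, 2.22, -0.003]
contact_force: [0.8, -0.0, -0.3]
opening: 0.0491
```

>>> {"method": "step_arm", "body": {
  "increments": "0 0 0 0 0 0; 0 0 0 0 0 0; 0 0 0 0 0 0; 0 0 0 0 0 0; 0 0 0 0 0 0; 0 0 0 0 0 0",
  "fingers": -1
}}

```text
t: 11.27
tool_pos: [0.5036, -0.2006, 0.0209]
tool_rot: [-2.222, 2.22, -0.004]
contact_force: [-1.8, 1.4, 5.9]
opening: 0.0302
```

>>> {"method": "step_arm", "body": {
  "increments": "0 0 -0.2 0 0 0; 0 0 -0.6 0 0 0; 0 0 -1 0 0 0; 0 0 -1 0 0 0; 0 0 -1 0 0 0; 0 0 -1 0 0 0; 0 0 -0.6 0 0 0; 0 0 0 0 0 0"
}}

```text
t: 11.93
tool_pos: [0.5043, -0.2013, 0.1584]
tool_rot: [-2.221, 2.219, -0.011]
contact_force: [1.0, -0.6, -2.0]
opening: 0.0304
```

>>> {"method": "step_arm", "body": {
  "increments": "-0.5 -0.3 0 0 0 0; -1 -0.65 0 0 0 0; -1 -0.65 0 0 0 0; -1 -0.65 0 0 0 0; -1 -0.65 0 0 0 0; -1 -0.68 0 0 0 0; -1 -0.7 0 0 0 0; -1 -0.7 0 0 0 0; -1 -0.7 0 0 0 0; -0.9 -0.6 0 0 0 0; -0.42 -0.3 0 0 0 0; 0 0 0 0 0 0"
}}

```text
t: 12.93
tool_pos: [0.6666, 0.0477, 0.1518]
tool_rot: [2.224, -2.216, -0.003]
contact_force: [-1.0, -0.4, -2.2]
opening: 0.0303
```

>>> {"method": "step_arm", "body": {
  "increments": "0 0 0.3 0 0 0; 0 0 0.6 0 0 0; 0 0 0 0 0 0; 0 0 0 0 0 0"
}}

```text
t: 13.27
tool_pos: [0.6645, 0.0444, 0.1286]
tool_rot: [2.218, -2.22, -0.006]
contact_force: [-0.3, 0.1, -1.9]
opening: 0.0304
```

Run:
```python
from station import ctrl
from h import *
o=ctrl.get_obs(); print(np.round(o["tool_pos"],4),np.round(o["tool_rot"],4),np.round(o["contact_force"],2),o["opening"])
W=ctrl.get_image("wrist")
crop(W,160,60,500,320,2,"w7.png")
```

```text
[0.6645 0.0444 0.1286] [ 2.2181 -2.2196 -0.0056] [-0.29  0.09 -1.87] 0.030355647492064777
```

View pics/w7.png

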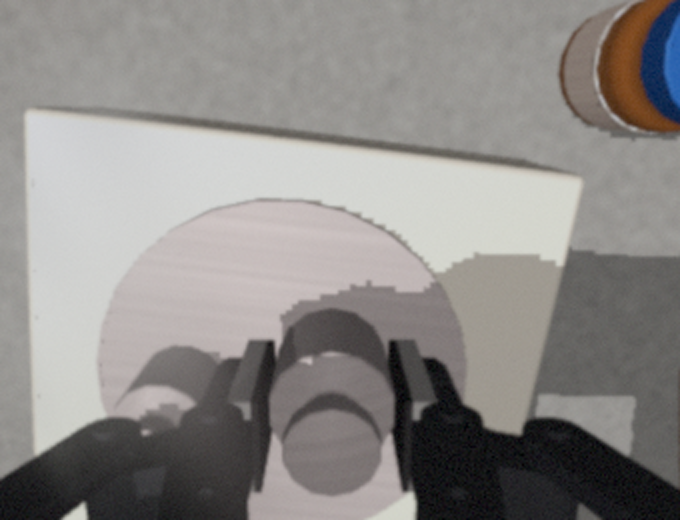

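>>> {"method": "step_arm", "body": {
  "increments": "0 -0.12 0.3 0 0 0; 0 0 0.5 0 0 0; 0 0 0.4 0 0 0; 0 0 0.2 0 0 0; 0 0 0.05 0 0 0; 0 0 0 0 0 0; 0 0 0 0 0 0; 0 0 0 0 0 0"
}}

```text
t: 13.98
tool_pos: [0.6702, 0.0456, 0.096]
tool_rot: [-2.222, 2.22, -0.001]
contact_force: [0.5, -0.5, -2.1]
opening: 0.0301
```

>>> {"method": "step_arm", "body": {
  "increments": "0 0 0.08 0 0 0; 0 0 0 0 0 0; 0 0 0.06 0 0 0; 0 0 0 0 0 0; 0 0 0 0 0 0"
}}

```text
t: 14.4
tool_pos: [0.6696, 0.0456, 0.0917]
tool_rot: [2.222, -2.22, -0.0]
contact_force: [-1.1, 0.8, -1.6]
opening: 0.0303
```

>>> {"method": "step_arm", "body": {
  "increments": "0 0 0.06 0 0 0; 0 0 0 0 0 0; 0 0 0 0 0 0; 0 0 0 0 0 0"
}}

```text
t: 14.73
tool_pos: [0.67, 0.0455, 0.0909]
tool_rot: [-2.222, 2.22, -0.001]
contact_force: [-1.0, 1.1, 2.2]
opening: 0.0305
```

>>> {"method": "step_arm", "body": {
  "increments": "0 0 0.02 0 0 0; 0 0 0 0 0 0; 0 0 0 0 0 0; 0 0 0 0 0 0; 0 0 0 0 0 0",
  "fingers": 0.1
}}

```text
t: 15.15
tool_pos: [0.6697, 0.0455, 0.0897]
tool_rot: [-2.222, 2.221, -0.0]
contact_force: [-0.4, -0.1, -0.1]
opening: 0.0468
```

>>> {"method": "step_arm", "body": {
  "increments": "0 0 -0.3 0 0 0; 0 0 -0.5 0 0 0; 0 0 -1 0 0 0; 0 0 -1 0 0 0; 0 0 0 0 0 0; 0 0 0 0 0 0"
}}

```text
t: 15.65
tool_pos: [0.6717, 0.0455, 0.164]
tool_rot: [-2.219, 2.217, -0.008]
contact_force: [-0.5, 0.3, -0.3]
opening: 0.0472
```

Run:
```python
from station import ctrl
from h import *
o=ctrl.get_obs(); print(np.round(o["tool_pos"],4),np.round(o["tool_rot"],4),np.round(o["contact_force"],2),o["opening"])
W=ctrl.get_image("wrist")
crop(W,160,60,500,320,2,"w8.png")
```

```text
[0.6717 0.0455 0.164 ] [-2.2193  2.2173 -0.0076] [-0.46  0.26 -0.3 ] 0.04720559286453806
```

View pics/w8.png

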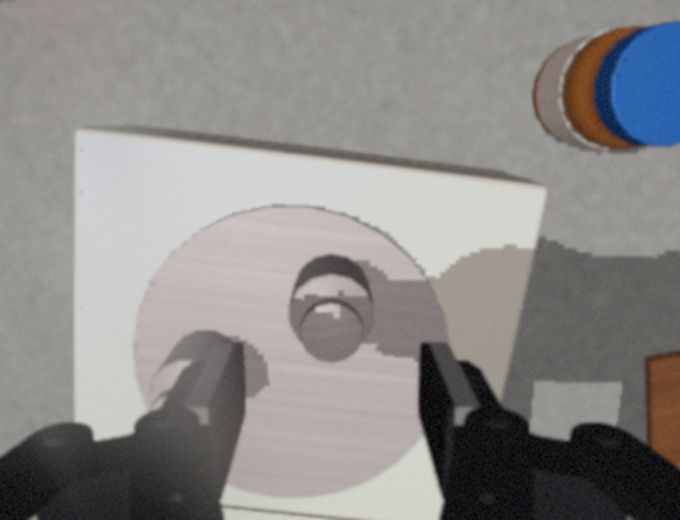

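>>> {"method": "step_arm", "body": {
  "increments": "1 0.47 0 0 0 0; 1 0.47 0 0 0 0; 1 0.47 0 0 0 0; 1 0.47 0 0 0 0; 1 0.47 0 0 0 0; 1 0.47 0 0 0 0; 1 0.47 0 0 0 0; 1 0.47 0 0 0 0; 1 0.47 0 0 0 0; 1 0.47 0 0 0 0; 1 0.49 0 0 0 0; 1 0.49 0 0 0 0"
}}

```text
t: 16.7
tool_pos: [0.5263, -0.2551, 0.1582]
tool_rot: [2.222, -2.22, -0.004]
contact_force: [0.4, 1.1, 0.3]
opening: 0.047
```

>>> {"method": "step_arm", "body": {
  "increments": "1 0.48 0 0 0 0; 0 0 0.8 0 0 0; 0 0 1 0 0 0; 0 0 0.9 0 0 0; 0 0 0.3 0 0 0; 0 0 0 0 0 0; 0 0 0 0 0 0; 0 0 0 0 0 0"
}}

```text
t: 17.37
tool_pos: [0.5168, -0.28, 0.0862]
tool_rot: [-2.222, 2.22, -0.003]
contact_force: [0.3, -0.2, 0.3]
opening: 0.0467
```

Run:
```python
from station import ctrl
from h import *
o=ctrl.get_obs(); print(np.round(o["tool_pos"],4),np.round(o["tool_rot"],4))
W=ctrl.get_image("wrist")
crop(W,200,120,540,380,2,"w9.png")
```

```text
[ 0.5168 -0.28    0.0862] [-2.2224  2.2199 -0.0032]
```

View pics/w9.png

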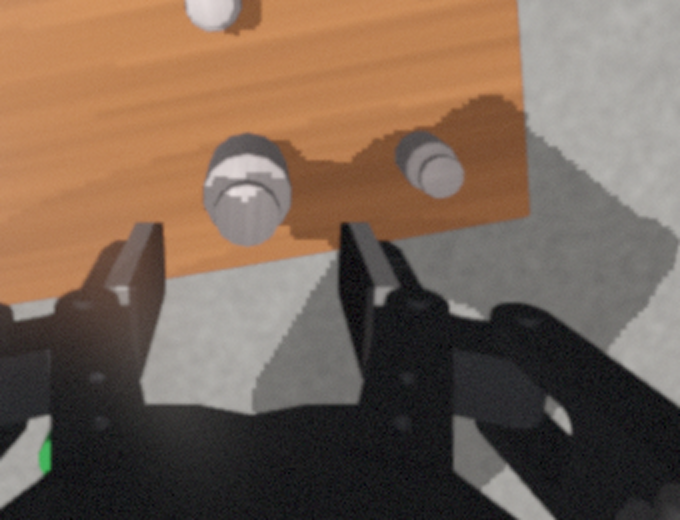

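>>> {"method": "step_arm", "body": {
  "increments": "0 0 0.6 0 0 0; 0 0 0.8 0 0 0; 0 0 0.7 0 0 0; 0 0 0.4 0 0 0; 0 0 0.1 0 0 0; 0 0 0 0 0 0; 0 0 0 0 0 0"
}}

```text
t: 18.0
tool_pos: [0.5168, -0.2802, 0.0212]
tool_rot: [-2.222, 2.22, -0.003]
contact_force: [-0.7, -0.0, -0.6]
opening: 0.0471
```

>>> {"method": "step_arm", "body": {
  "increments": "0 0 0 0 0 0; 0 0 0 0 0 0; 0 0 0 0 0 0; 0 0 0 0 0 0; 0 0 0 0 0 0; 0 0 0 0 0 0",
  "fingers": -1
}}

```text
t: 18.5
tool_pos: [0.5172, -0.2803, 0.0217]
tool_rot: [-2.222, 2.22, -0.004]
contact_force: [-0.5, 0.4, 5.6]
opening: 0.0303
```

>>> {"method": "step_arm", "body": {
  "increments": "0 0 -0.2 0 0 0; 0 0 -0.6 0 0 0; 0 0 -1 0 0 0; 0 0 -1 0 0 0; 0 0 -1 0 0 0; 0 0 -1 0 0 0; 0 0 -0.6 0 0 0; 0 0 0 0 0 0"
}}

```text
t: 19.17
tool_pos: [0.5178, -0.281, 0.1593]
tool_rot: [-2.222, 2.22, -0.012]
contact_force: [0.9, -0.7, -1.1]
opening: 0.0305
```

>>> {"method": "step_arm", "body": {
  "increments": "-0.5 -0.2 0 0 0 0; -1 -0.25 0 0 0 0; -1 -0.25 0 0 0 0; -1 -0.25 0 0 0 0; -1 -0.25 0 0 0 0; -1 -0.25 0 0 0 0; -1 -0.25 0 0 0 0; -1 -0.25 0 0 0 0; -1 -0.25 0 0 0 0; -1 -0.25 0 0 0 0; -1 -0.25 0 0 0 0; -1 -0.25 0 0 0 0"
}}

```text
t: 20.17
tool_pos: [0.5879, 0.0102, 0.1518]
tool_rot: [2.221, -2.218, -0.006]
contact_force: [0.4, 0.3, -1.5]
opening: 0.0298
```

>>> {"method": "step_arm", "body": {
  "increments": "-1 -0.25 0 0 0 0; -0.46 -0.2 0 0 0 0; 0 0 0.3 0 0 0; 0 0 0.6 0 0 0; 0 0 0 0 0 0; 0 0 0 0 0 0; 0 0 0 0 0 0"
}}

```text
t: 20.75
tool_pos: [0.6002, 0.0438, 0.1317]
tool_rot: [2.221, -2.221, -0.001]
contact_force: [1.1, -0.5, -2.3]
opening: 0.0304
```

Run:
```python
from station import ctrl
from h import *
o=ctrl.get_obs(); print(np.round(o["tool_pos"],4),np.round(o["tool_rot"],4),np.round(o["contact_force"],2),o["opening"])
W=ctrl.get_image("wrist")
crop(W,160,60,500,320,2,"w10.png")
```

```text
[0.6002 0.0438 0.1317] [ 2.2205e+00 -2.2209e+00 -1.3000e-03] [ 1.12 -0.49 -2.28] 0.030425958178304978
```

View pics/w10.png

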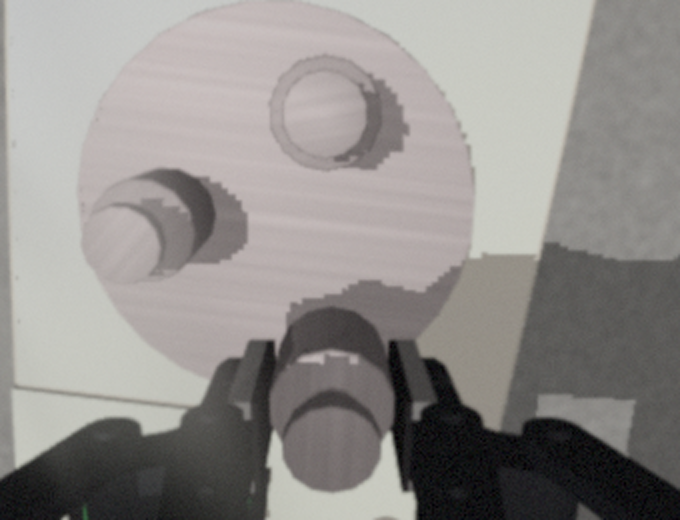

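>>> {"method": "step_arm", "body": {
  "increments": "0 0 0.3 0 0 0; 0 0 0.5 0 0 0; 0 0 0.4 0 0 0; 0 0 0.2 0 0 0; 0 0 0.05 0 0 0; 0 0 0 0 0 0; 0 0 0 0 0 0; 0 0 0 0 0 0"
}}

```text
t: 21.47
tool_pos: [0.6012, 0.0445, 0.0967]
tool_rot: [-2.222, 2.22, -0.001]
contact_force: [-0.0, -0.9, -0.9]
opening: 0.0302
```

>>> {"method": "step_arm", "body": {
  "increments": "0 0 0.08 0 0 0; 0 0 0 0 0 0; 0 0 0.06 0 0 0; 0 0 0 0 0 0; 0 0 0 0 0 0"
}}

```text
t: 21.88
tool_pos: [0.6006, 0.0445, 0.0925]
tool_rot: [2.222, -2.22, -0.0]
contact_force: [-0.8, -0.0, -2.7]
opening: 0.0307
```

>>> {"method": "step_arm", "body": {
  "increments": "0 0 0.06 0 0 0; 0 0 0 0 0 0; 0 0 0 0 0 0; 0 0 0 0 0 0"
}}

```text
t: 22.22
tool_pos: [0.601, 0.0445, 0.0917]
tool_rot: [-2.222, 2.22, -0.001]
contact_force: [-0.8, 0.7, 2.7]
opening: 0.0302
```

>>> {"method": "step_arm", "body": {
  "increments": "0 0 0.02 0 0 0; 0 0 0 0 0 0; 0 0 0 0 0 0; 0 0 0 0 0 0; 0 0 0 0 0 0",
  "fingers": 0.1
}}

```text
t: 22.63
tool_pos: [0.6007, 0.0445, 0.0904]
tool_rot: [2.222, -2.221, -0.0]
contact_force: [0.2, -0.1, -0.7]
opening: 0.0468
```

>>> {"method": "step_arm", "body": {
  "increments": "0 0 -0.3 0 0 0; 0 0 -0.5 0 0 0; 0 0 -1 0 0 0; 0 0 -1 0 0 0; 0 0 -1 0 0 0; 0 0 -1 0 0 0; 0 0 0 0 0 0"
}}

```text
t: 23.22
tool_pos: [0.6042, 0.0444, 0.2193]
tool_rot: [-2.216, 2.214, -0.015]
contact_force: [0.5, -0.4, 1.5]
opening: 0.047
```

Run:
```python
from station import ctrl
from h import *
o=ctrl.get_obs(); print(np.round(o["tool_pos"],4),np.round(o["tool_rot"],4),np.round(o["contact_force"],2),o["opening"])
W=ctrl.get_image("wrist")
cv2.imwrite("pics/w11.png",W["pixels"][:,:,::-1])
S=ctrl.get_image("scene"); crop(S,290,100,450,270,4,"s11.png")
```

```text
[0.6042 0.0444 0.2193] [-2.2163  2.2143 -0.0149] [ 0.55 -0.41  1.49] 0.0469747961777358
```

View pics/w11.png

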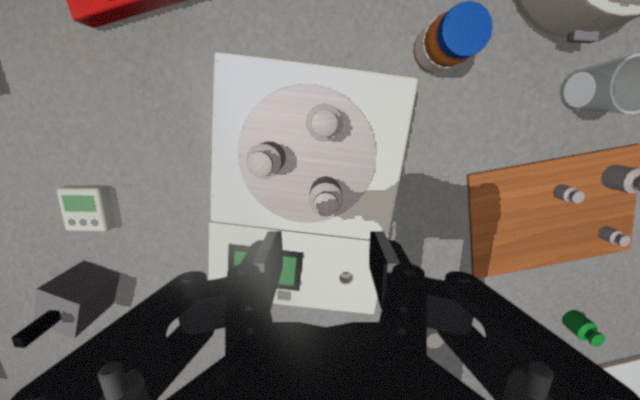

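View pics/s11.png

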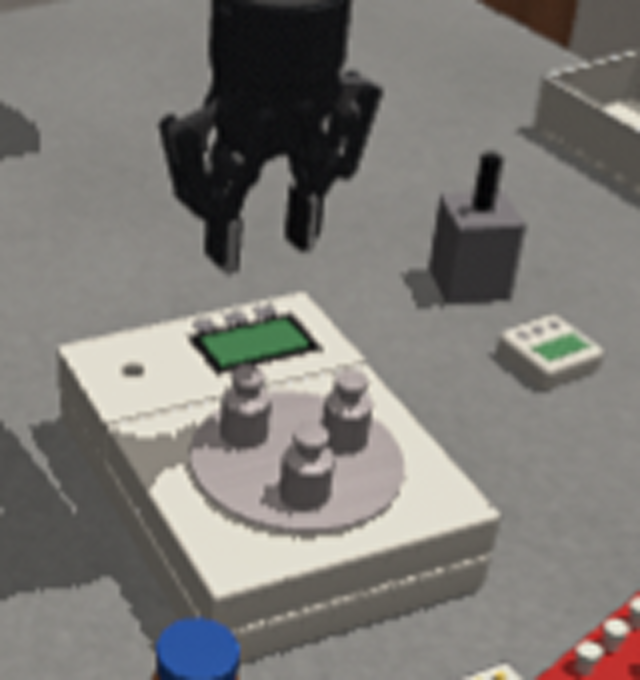

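>>> {"method": "step_arm", "body": {
  "increments": "-0.96 0.54 0 0 0 0; -0.96 0.54 0 0 0 0; -0.96 0.54 0 0 0 0; -0.96 0.54 0 0 0 0; -0.96 0.54 0 0 0 0; -0.96 0.54 0 0 0 0; -0.96 0.54 0 0 0 0; -0.96 0.54 0 0 0 0; -0.96 0.54 0 0 0 0; -0.96 0.54 0 0 0 0; -0.96 0.54 0 0 0 0; -0.96 0.54 0 0 0 0"
}}

```text
t: 24.32
tool_pos: [0.4368, 0.333, 0.209]
tool_rot: [2.22, -2.219, -0.001]
contact_force: [-0.7, 0.4, 0.2]
opening: 0.0471
```

>>> {"method": "step_arm", "body": {
  "increments": "-0.96 0.54 0 0 0 0; -0.9 0.54 0 0 0 0; 0 0 0 0 0 1; 0 0 0 0 0 1; 0 0 0 0 0 1; 0 0 0 0 0 0.3; 0 0 0 0 0 0; 0 0 0 0 0 0; 0 0 0 0 0 0"
}}

```text
t: 25.07
tool_pos: [0.4111, 0.3785, 0.2097]
tool_rot: [1.827, -2.554, -0.0]
contact_force: [-0.4, 0.5, 0.1]
opening: 0.0474
```

Run:
```python
from station import ctrl
from h import *
o=ctrl.get_obs(); print(np.round(o["tool_pos"],4),np.round(o["tool_rot"],4),np.round(o["q"],2)); print(R.from_rotvec(o["tool_rot"]).as_matrix().round(3))
W=ctrl.get_image("wrist")
import pickle; pickle.dump(W,open("w12.pkl","wb"))
cv2.imwrite("pics/w12.png",W["pixels"][:,:,::-1])
```

```text
[0.4111 0.3785 0.2097] [ 1.8275 -2.5536 -0.    ] [ 0.61 -0.09  1.79  0.    1.44  2.51]
[[-0.323 -0.947 -0.001]
 [-0.947  0.323 -0.001]
 [ 0.001  0.001 -1.   ]]
```

View pics/w12.png

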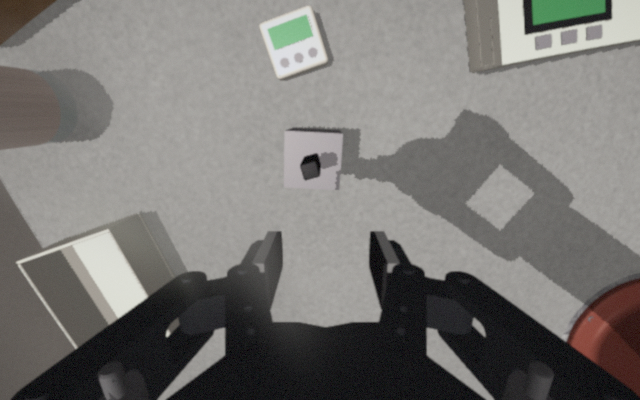

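Run:
```python
from h import *
import pickle
W=pickle.load(open("w12.pkl","rb")); crop(W,270,115,360,205,8,"w12c.png")
```

```text
(no output)
```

View pics/w12c.png

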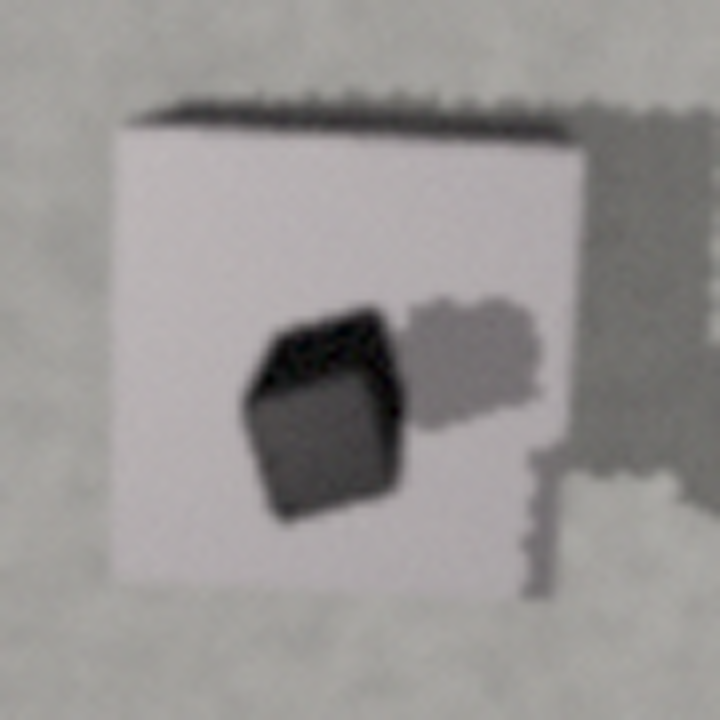

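Run:
```python
from h import *
import pickle
W=pickle.load(open("w12.pkl","rb"))
def c(x0,y0,s,L): return [(x0+u/s-.5,y0+v/s-.5) for u,v in L]
P=plane(W,c(270,115,8,[(247,403),(370,369),(400,490),(285,521)]),.125)
print(P.round(4).tolist(),P.mean(0).round(4))
d=np.diff(np.r_[P,P[:1]],axis=0); print(np.linalg.norm(d,axis=1).round(4),np.degrees(np.arctan2(d[:,1],d[:,0])).round(1)%90)
P=plane(W,c(270,115,8,[(113,128),(583,146),(555,598),(112,578)]),.075)
print(P.round(4).tolist(),P.mean(0).round(4));d=np.diff(np.r_[P,P[:1]],axis=0); print(np.degrees(np.arctan2(d[:,1],d[:,0])).round(1)%90)
```

```text
[[0.4454, 0.3867, 0.125], [0.4446, 0.3738, 0.125], [0.432, 0.375, 0.125], [0.4327, 0.3872, 0.125]] [0.4387 0.3807 0.125 ]
[0.0129 0.0127 0.0122 0.0127] [86.6 84.5 86.5 87.6]
[[0.4749, 0.3973, 0.075], [0.4548, 0.3449, 0.075], [0.4028, 0.3655, 0.075], [0.4233, 0.4173, 0.075]] [0.439  0.3813 0.075 ]
[69.  68.4 68.5 68.8]
```

>>> {"method": "step_arm", "body": {
  "increments": "0 0 0 0 0 -1; 0 0 0 0 0 -1; 0 0 0 0 0 -0.64; -0.17 -0.6 0 0 0 0; 0 -0.5 0 0 0 0; 0 0 0.8 0 0 0; 0 0 1 0 0 0; 0 0 1 0 0 0; 0 0 0 0 0 0; 0 0 0 0 0 0; 0 0 0 0 0 0"
}}

```text
t: 26.03
tool_pos: [0.44, 0.3816, 0.1419]
tool_rot: [-2.147, 2.292, -0.0]
contact_force: [-0.2, -0.6, 0.9]
opening: 0.0469
```

Run:
```python
from station import ctrl
from h import *
o=ctrl.get_obs(); print(np.round(o["tool_pos"],4)); print(R.from_rotvec(o["tool_rot"]).as_matrix().round(3))
W=ctrl.get_image("wrist")
crop(W,220,140,420,300,4,"w13.png")
print(proj(W,[o["tool_pos"],(.4388,.381,.125)]))
```

```text
[0.44   0.3816 0.1419]
[[-0.065 -0.998  0.001]
 [-0.998  0.065  0.001]
 [-0.001 -0.001 -1.   ]]
[[322.99037194 244.7837611 ]
 [324.30387272 234.22501071]]
```

View pics/w13.png

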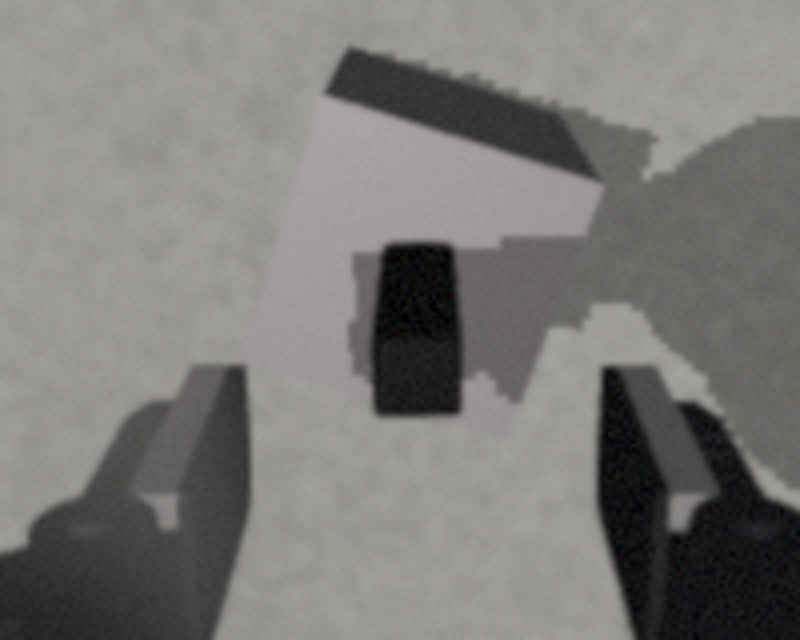

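>>> {"method": "step_arm", "body": {
  "increments": "0 0 0.5 0 0 0; 0 0 0.7 0 0 0; 0 0 0.5 0 0 0; 0 0 0.3 0 0 0; 0 0 0.1 0 0 0; 0 0 0 0 0 0; 0 0 0 0 0 0"
}}

```text
t: 26.67
tool_pos: [0.4395, 0.3815, 0.0885]
tool_rot: [-2.147, 2.292, -0.0]
contact_force: [-0.3, 0.2, 0.6]
opening: 0.0469
```

>>> {"method": "step_arm", "body": {
  "increments": "0 0 0 0 0 0; 0 0 0 0 0 0; 0 0 0 0 0 0; 0 0 0 0 0 0; 0 0 0 0 0 0; 0 0 0 0 0 0; 0 0 0 0 0 0; 0 0 0 0 0 0",
  "fingers": -1,
  "newtons": 60
}}

```text
t: 27.33
tool_pos: [0.4397, 0.3816, 0.0889]
tool_rot: [-2.147, 2.292, -0.0]
contact_force: [-0.9, 0.8, 5.3]
opening: 0.0133
```

>>> {"method": "step_arm", "body": {
  "increments": "0 0 -0.2 0 0 0; 0 0 -0.4 0 0 0; 0 0 -0.6 0 0 0; 0 0 -0.8 0 0 0; 0 0 -0.8 0 0 0; 0 0 -0.8 0 0 0; 0 0 -0.7 0 0 0; 0 0 -0.5 0 0 0; 0 0 0 0 0 0; 0 0 0 0 0 0; 0 0 0 0 0 0; 0 0 0 0 0 0"
}}

```text
t: 28.33
tool_pos: [0.4383, 0.3807, 0.2059]
tool_rot: [2.146, -2.29, -0.001]
contact_force: [0.1, -0.1, -1.6]
opening: 0.0129
```

Run:
```python
from station import ctrl
from h import *
import pickle
o=ctrl.get_obs(); print(np.round(o["tool_pos"],4),np.round(o["contact_force"],2),o["opening"]); print(R.from_rotvec(o["tool_rot"]).as_matrix().round(3))
W=ctrl.get_image("wrist");S=ctrl.get_image("scene");T=ctrl.get_image("top")
pickle.dump((o,W,S,T),open("i14.pkl","wb"))
crop(W,220,140,420,300,4,"w14.png");crop(S,370,80,450,180,6,"s14.png")
p=np.array(o["tool_pos"])
print(proj(W,[p,p-[0,0,.0789]]),proj(S,[p-[0,0,.0789],p-[0,0,.0139]]))
```

```text
[0.4383 0.3807 0.2059] [ 0.09 -0.1  -1.6 ] 0.012870737203250522
[[-0.065 -0.998 -0.003]
 [-0.998  0.065 -0.002]
 [ 0.002  0.003 -1.   ]]
[[322.96379031 244.75759516]
 [323.54994725 201.7780456 ]] [[412.05972686 138.4390317 ]
 [415.399836   120.00025275]]
```

View pics/w14.png

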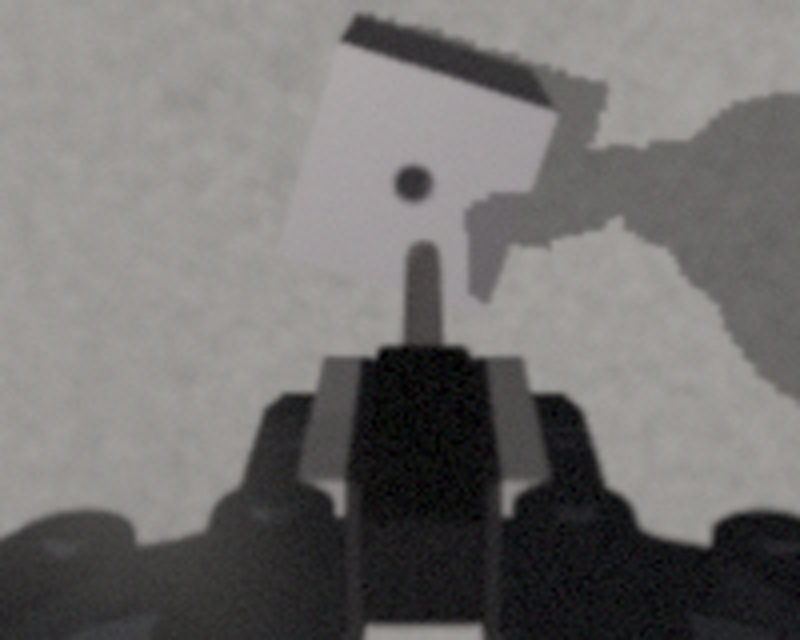

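View pics/s14.png

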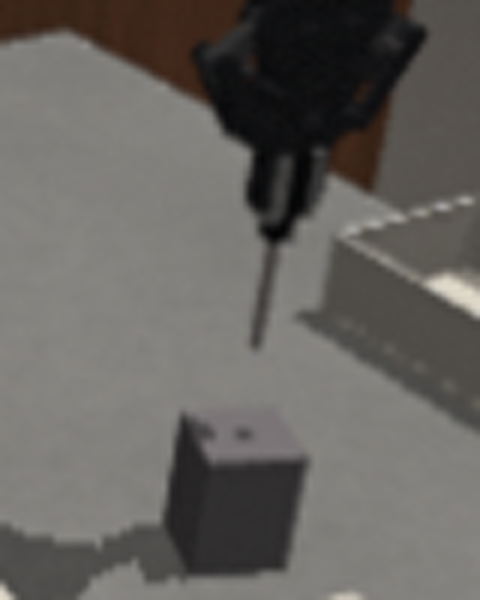

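>>> {"method": "step_arm", "body": {
  "increments": "0.5 -0.1 0 0 0 0; 0.9 -0.2 0 0 0 0; 1 -0.21 0 0 0 0; 1 -0.21 0 0 0 0; 1 -0.21 0 0 0 0; 1 -0.21 0 0 0 0; 1 -0.21 0 0 0 0; 1 -0.21 0 0 0 0; 1 -0.21 0 0 0 0; 1 -0.21 0 0 0 0; 1 -0.21 0 0 0 0; 1 -0.21 0 0 0 0"
}}

```text
t: 29.48
tool_pos: [0.4801, 0.0911, 0.2079]
tool_rot: [2.147, -2.293, 0.0]
contact_force: [0.5, -0.4, -1.1]
opening: 0.013
```

>>> {"method": "step_arm", "body": {
  "increments": "1 -0.21 0 0 0 0; 1 -0.21 0 0 0 0; 0.6 -0.15 0 0 0 0; 0.2 -0.05 0 0 0 0; 0 0 0.4 0 0 0; 0 0 0.4 0 0 0; 0 0 0 0 0 0; 0 0 0 0 0 0; 0 0 0 0 0 0; 0 0 0 0 0 0"
}}

```text
t: 30.32
tool_pos: [0.4915, 0.0228, 0.1883]
tool_rot: [-2.149, 2.291, -0.0]
contact_force: [0.5, -0.3, -0.8]
opening: 0.0129
```

```bash
cat > look.py <<'E'
import sys
from station import ctrl
from h import *
import pickle
n=sys.argv[1]
o=ctrl.get_obs(); print(np.round(o["tool_pos"],4),np.round(o["contact_force"],2),o["opening"]); print(R.from_rotvec(o["tool_rot"]).as_matrix().round(3).tolist())
W=ctrl.get_image("wrist");S=ctrl.get_image("scene");T=ctrl.get_image("top")
pickle.dump((o,W,S,T),open(f"i{n}.pkl","wb"))
crop(W,260,140,400,260,5,f"w{n}.png");crop(S,290,110,380,210,6,f"s{n}.png")
p=np.array(o["tool_pos"])
h=[.491,.0215,.07]
print("W tcp,tip,hole",proj(W,[p,p-[0,0,.0789],h]).round(1).tolist(),"S tip,hole",proj(S,[p-[0,0,.0789],h]).round(1).tolist())
E
python3 look.py 15
```

```text
[0.4915 0.0228 0.1883] [ 0.52 -0.33 -0.8 ] 0.012894389713961826
[[-0.064, -0.998, 0.0], [-0.998, 0.064, 0.0], [-0.0, -0.0, -1.0]]
W tcp,tip,hole [[323.0, 244.7], [323.8, 202.0], [325.4, 190.1]] S tip,hole [[323.6, 180.6], [322.8, 192.1]]
```

View pics/w15.png

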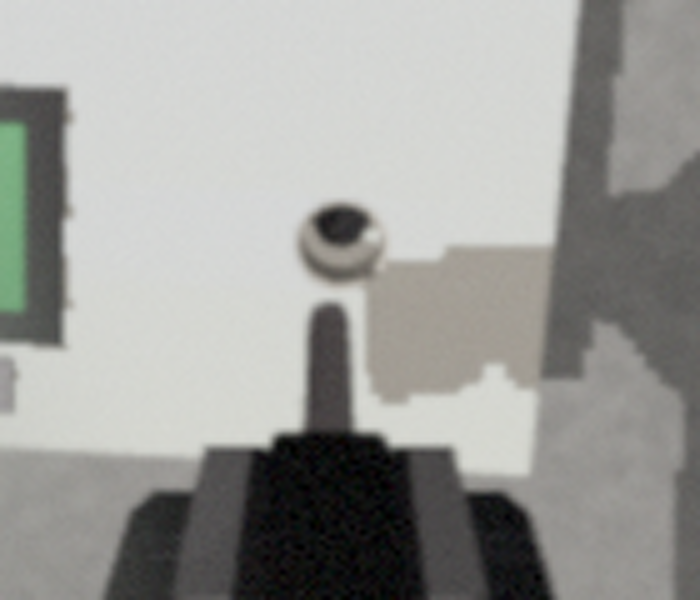

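View pics/s15.png

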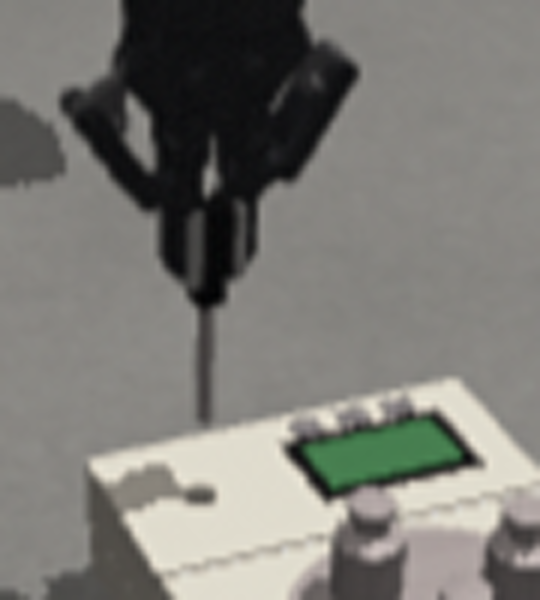

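>>> {"method": "step_arm", "body": {
  "increments": "0.07 0.01 0.2 0 0 0; 0 0 0.4 0 0 0; 0 0 0.4 0 0 0; 0 0 0.2 0 0 0; 0 0 0.1 0 0 0; 0 0 0 0 0 0; 0 0 0 0 0 0; 0 0 0 0 0 0; 0 0 0 0 0 0"
}}

```text
t: 31.22
tool_pos: [0.4914, 0.0203, 0.1562]
tool_rot: [-2.147, 2.292, -0.001]
contact_force: [-0.7, -0.8, -0.1]
opening: 0.0131
```

```bash
python3 look.py 16
```

```text
[0.4914 0.0203 0.1562] [-0.66 -0.76 -0.11] 0.013107477364001164
[[-0.065, -0.998, 0.001], [-0.998, 0.065, -0.0], [0.0, -0.001, -1.0]]
W tcp,tip,hole [[323.0, 244.8], [323.8, 202.1], [322.5, 200.1]] S tip,hole [[322.6, 190.2], [322.8, 192.1]]
```

View pics/w16.png

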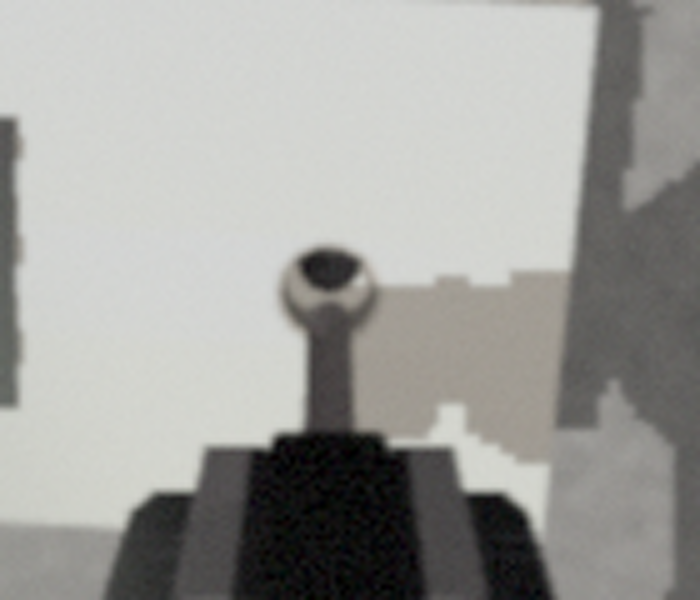

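View pics/s16.png

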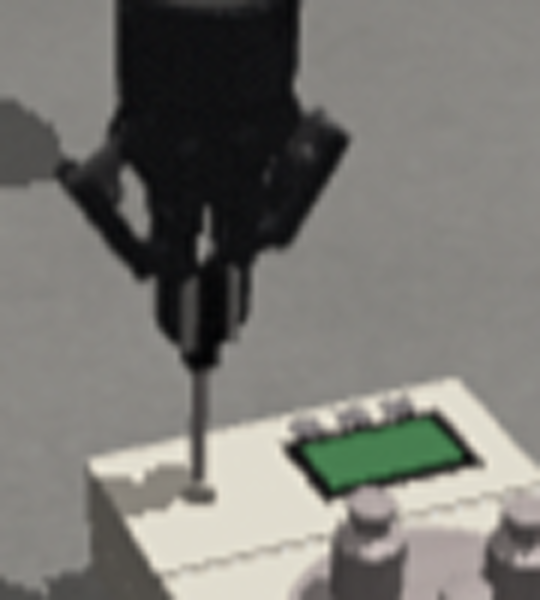

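>>> {"method": "step_arm", "body": {
  "increments": "0 0 0.2 0 0 0; 0 0 0.2 0 0 0; 0 0 0.2 0 0 0; 0 0 0 0 0 0; 0 0 0 0 0 0; 0 0 0 0 0 0"
}}

```text
t: 31.87
tool_pos: [0.4909, 0.0204, 0.1404]
tool_rot: [2.148, -2.293, -0.0]
contact_force: [-0.4, 0.1, -0.2]
opening: 0.0133
```

>>> {"method": "step_arm", "body": {
  "increments": "0 0 0.2 0 0 0; 0 0 0.15 0 0 0; 0 0 0 0 0 0; 0 0 0 0 0 0; 0 0 0 0 0 0; 0 0 0 0 0 0"
}}

```text
t: 32.37
tool_pos: [0.4911, 0.0204, 0.132]
tool_rot: [-2.148, 2.293, -0.0]
contact_force: [-0.2, 0.4, -0.6]
opening: 0.0131
```

```bash
python3 look.py 17
```

```text
[0.4911 0.0204 0.132 ] [-0.15  0.43 -0.63] 0.013091567217057464
[[-0.065, -0.998, 0.0], [-0.998, 0.065, -0.0], [0.0, -0.0, -1.0]]
W tcp,tip,hole [[323.0, 244.8], [323.8, 202.1], [322.2, 208.9]] S tip,hole [[322.4, 196.9], [322.8, 192.1]]
```

View pics/w17.png

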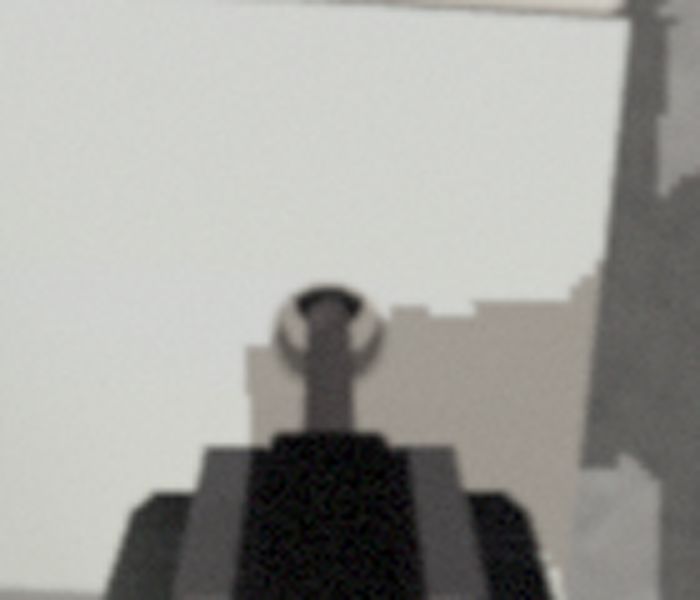

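Centred in the hole, tip about 3 mm above the button face. Pressing slowly.

>>> {"method": "step_arm", "body": {
  "increments": "0 0 0.1 0 0 0; 0 0 0.1 0 0 0; 0 0 0 0 0 0; 0 0 0 0 0 0; 0 0 0 0 0 0"
}}

```text
t: 32.93
tool_pos: [0.4914, 0.0203, 0.1273]
tool_rot: [-2.147, 2.292, -0.001]
contact_force: [0.0, 1.0, 2.0]
opening: 0.0128
```

>>> {"method": "step_arm", "body": {
  "increments": "0 0 0.1 0 0 0; 0 0 0 0 0 0; 0 0 0 0 0 0; 0 0 0 0 0 0"
}}

```text
t: 33.27
tool_pos: [0.4913, 0.0203, 0.1247]
tool_rot: [-2.147, 2.292, -0.001]
contact_force: [0.6, 0.9, 5.0]
opening: 0.013
```

>>> {"method": "step_arm", "body": {
  "increments": "0 0 0.1 0 0 0; 0 0 0 0 0 0; 0 0 0 0 0 0; 0 0 0 0 0 0"
}}

```text
t: 33.6
tool_pos: [0.4915, 0.0204, 0.1226]
tool_rot: [-2.147, 2.292, -0.001]
contact_force: [-0.9, 0.7, 7.1]
opening: 0.0125
```

>>> {"method": "step_arm", "body": {
  "increments": "0 0 0.08 0 0 0; 0 0 0 0 0 0; 0 0 0 0 0 0; 0 0 0 0 0 0; 0 0 0 0 0 0; 0 0 0 0 0 0"
}}

```text
t: 34.1
tool_pos: [0.4919, 0.0203, 0.1222]
tool_rot: [-2.147, 2.292, -0.002]
contact_force: [-3.3, -0.0, 13.5]
opening: 0.0131
```

>>> {"method": "step_arm", "body": {
  "increments": "0 0 0 0 0 0; 0 0 0 0 0 0; 0 0 0 0 0 0; 0 0 0 0 0 0; 0 0 0 0 0 0; 0 0 0 0 0 0"
}}

```text
t: 34.6
tool_pos: [0.4919, 0.0203, 0.1222]
tool_rot: [-2.147, 2.292, -0.002]
contact_force: [-2.6, 0.9, 14.3]
opening: 0.0129
```

```bash
python3 look.py 18
python3 - <<'E'
from station import ctrl
from h import *
for n in ["scene","top"]:
    cv2.imwrite(f"pics/{n}_end.png",ctrl.get_image(n)["pixels"][:,:,::-1])
E
```

```text
[0.4919 0.0203 0.1222] [-2.59  0.93 14.3 ] 0.012936579596673185
[[-0.065, -0.998, 0.002], [-0.998, 0.065, -0.0], [0.0, -0.002, -1.0]]
W tcp,tip,hole [[322.9, 244.8], [323.7, 202.2], [322.0, 214.4]] S tip,hole [[322.5, 199.8], [322.8, 192.1]]
```

View pics/scene_end.png

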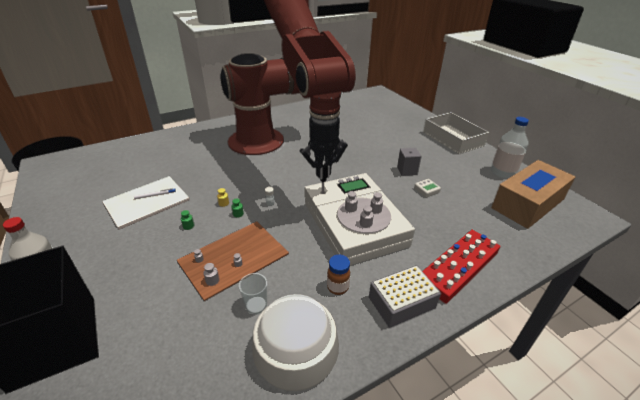

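View pics/w18.png

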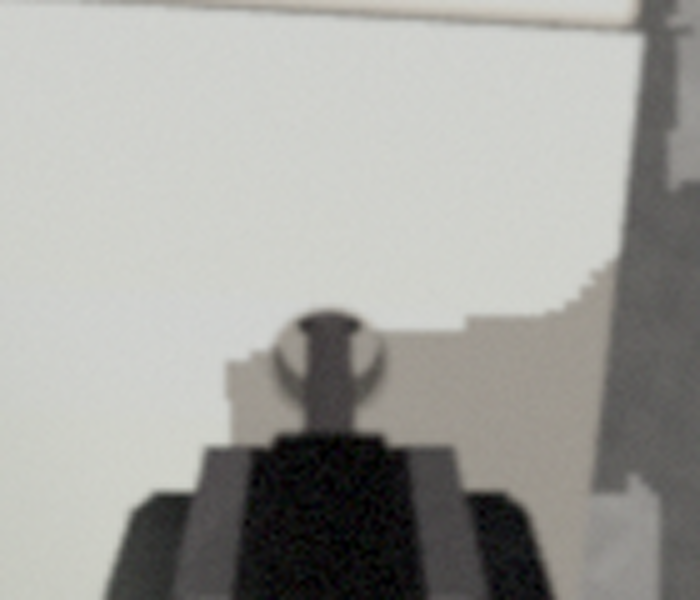

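View pics/top_end.png

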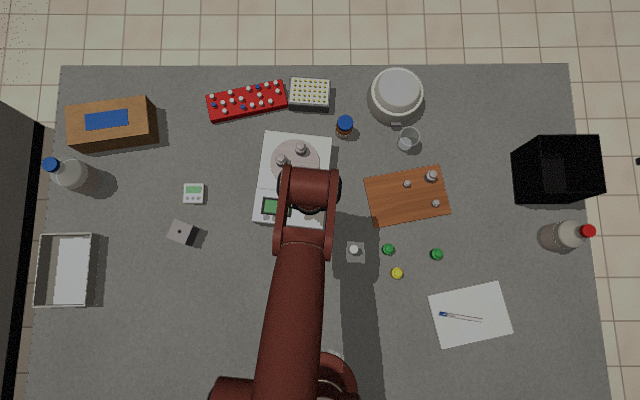

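```bash
python3 -c "
from station import ctrl
print(ctrl.finish_job())"
```

```text
the job is handed in; nothing more can be done
None
```

I handed the job in at about 34.8 s. Three large weights are on the pan and the gripped stylus is holding the calibration button down; the simulator gave no verdict.

- **Weights:** I placed the three weights about 37–40 mm from the pan centre, lowering each until the force reading showed contact before I let go. The final scene view shows all three upright. The fourth large weight and both small ones are still standing on the tray. The timer, jar, beaker and vial look unmoved.
- **Button:** The stylus tip sits centred in the hole. From contact the tool moved down about 6 mm, with force rising from 2 to 7 N, then stopped moving as the force climbed to about 14 N, so I take the button to be fully down. I can't read the button's own travel directly.
- **Grip:** The jaws are closed on the stylus handle at a 60 N setting, with no visible slip.
- **Disagreements:**
  - The first estimates of the weights' x positions differed by about 4–8 mm between the top and scene cameras. I used the wrist camera's values instead.
  - The wrist camera itself was off by about 2 pixels. For the hole I aligned tip and hole in the same picture, and the scene camera agreed.
  - No final check failed.

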